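Blow-dry specimen mounts in a sliding pan

TASK

Dry the mounted specimens: put every resin mount standing on the worktop into the flat pan while it is out at its loading ring, then slide the pan along the plate by its handle, never lifting it, until it is centred in the other ring, under the air nozzle. There turn the air valve's lever to half open (45 degrees), let it blow for six seconds, and turn it fully shut again. Finally slide the pan, with all the mounts still in it, back until it is centred in the ring where it was loaded, and leave the brush, the marker and the petri dish where they are.

Things in the scene. Friction and masses are not known exactly. Their poses are not given: they have to be found in the camera images.
- plate: Fixed metal plate, 156 (x) x 320 (y) mm, 12 mm high, dark top with two white rings side by side along y, 180 mm apart, each 127 mm inside diameter. Origin under its centre, at worktop level; x away from the robot, y left, z up. Keep clear of the tall black hose coil behind its right end, the round cleaner behind its left end and the tall press left of the mounts, beside the robot's start pose.
- mark_left (a point): Centre of the left (+y) ring, on the plate's top.
- mark_right (a point): Centre of the right (-y) ring, on the plate's top.
- nozzle: Fixed brass air nozzle on a bent steel pipe that stands on the plate 70 mm behind one of the two rings (left or right, differs from start to start). Origin: on the plate's top at the centre of that ring, straight below the outlet; x points to the post, z up. The outlet is 46 mm above the plate, the pipe's highest point 91 mm above it.
- pan: Loose flat round steel pan, 108 mm outside diameter, 24 mm high, walls 3 mm, floor 3 mm thick, 0.35 kg, with one straight black bar handle. At the start it stands centred in the ring that has no nozzle (the loading ring). Origin at the centre of the pan's underside, z up; the handle points along the pan's -x (roughly towards the robot).
- pan_grip (a point): Where to grip the pan's handle: 90 mm from the pan's centre along its -x, 26 mm above its underside. The handle is a bar 12 mm wide (pan's y) and 12 mm high, from 54 to 126 mm from the centre; its underside is 20 mm above the pan's underside; axes as the pan's.
- valve: Fixed ball valve on a 70 x 80 mm grey foot to the right of the plate, pipe along its y, a 72 mm round scale disc (top 48.5 mm above the worktop) with tick marks under the lever, the longest at half open. Origin under its centre, at worktop level, on the lever's axis line.
- valve_axis (a point): Point on the lever's upright turning axis, at the height of the middle of the lever, 57 mm above the worktop; axes as the valve's.
- lever_grip (a point): Where to grip the valve's black lever bar: 65 mm from the turning axis, mid-height (57 mm above the worktop). The bar is 12 mm wide, 12 mm high and reaches 90 mm from the axis; its x axis points along the bar towards the turning axis.
- valve_lever (a joint): Lever angle in rad. 0 = shut: the lever lies along the valve's -x (towards the robot, square to the pipe). It grows counterclockwise as seen from above, to pi/2 = fully open (lever along the valve's -y, in line with the pipe). Half open is pi/4. Stiff enough to stay where it is left (about 0.06 Nm). At the start it may stand a little open, up to 0.25.
- mount_a: Loose resin specimen mount, an upright plain cylinder 27 mm in diameter and 21 mm high, about 12 g, standing on the worktop left of the plate at the start. Origin at the centre of its underside, z up. May be absent.
- mount_b: Loose resin specimen mount, an upright plain cylinder 27 mm in diameter and 20 mm high, about 12 g, standing on the worktop left of the plate at the start. Origin at the centre of its underside, z up. May be absent.
- mount_c: Loose resin specimen mount, an upright plain cylinder 26 mm in diameter and 22 mm high, about 12 g, standing on the worktop left of the plate at the start. Origin at the centre of its underside, z up. May be absent.
- mount_d: Loose resin specimen mount, an upright plain cylinder 28 mm in diameter and 19 mm high, about 12 g, standing on the worktop left of the plate at the start. Origin at the centre of its underside, z up. May be absent.
- petri_dish: Loose petri dish with lid, 92 mm diameter, 16 mm high, origin under its centre. Leave alone.
- marker: Loose marker pen, 13 mm thick, 132 mm long (along its y), origin under its middle. Leave alone.
- brush: Loose brush, 27 x 160 x 14 mm, origin under its middle. Leave alone.

How it is judged:
By the outcome, as a careful person would: the job done as asked, in the order asked, and still so for the second after the job is handed in, with the robot touching nothing.
Of mount_a, mount_b, mount_c, mount_d only 2 to 4 are there at a start; the rules pass over those that are not, and their reading is None.
At some moment in a run one of mount_a, mount_b, mount_c, mount_d, pan may be knocked a few centimetres aside while the robot is not near it.
Once in a run the grip may slacken for a moment while it holds something.
It also fails if it takes over 210 s, if anything falls off the work surface, if the arm or the gripper's body presses on something with over 40 N, if the wrist force passes 120 N, or if a joint passes its speed limit or range.

ROBOT

A 7-joint arm with a two-finger parallel gripper is mounted at the origin on a cart in front of the work surface, level with it; the furniture and walls round the work are solid. World frame = base frame: x ahead of the robot, y to its left, z up, the work surface at z = 0. Lengths are in m, angles in rad, forces in N, time in s.
With the tool pointing down it reaches from about 0.425 to 0.925 m from the base axis. Payload 6.8 kg.
Tool frame: the origin (TCP) lies where the fingers leave the gripper's body, on its centre line; the fingertips stand 73 mm ahead of it and the grasp point (between the pads) lies 54 mm ahead of it; z points along the fingers, y is the line along which they close (so a half turn about z gives the same grasp; the last joint's range is limited). The gripper opens to 85 mm and grips with 20 to 120 N. Pads are 22 mm wide; open, the fingers measure 114 mm over their backs; the gripper's body (76 mm by 85 mm) begins 54 mm behind the grasp point. The pads swing forward as they close: fully open they stand 13 mm farther back than shut.
Start: joints at [1.113, 0.477, 0.022, 1.555, -0.011, 1.109, -0.083], TCP at [0.231, -0.634, 0.304] pointing down, gripper open.
Joint ranges: [-2.96, 2.96], [-0.34, 2.1], [-1.41, 1.46], [0.24, 2.44], [-1.37, 4.51], [0.17, 1.92], [-2.96, 2.96]. Speed limits (rad/s): [2.39, 2.39, 3.14, 3.14, 3.14, 3.14, 3.14].

INTERFACE

Orientations are given as a rotation vector (axis times angle).
In Python, from bench import r, camrig gives the robot as it stands (r), with the cameras (camrig).
- The arm moves only by the shell command python3 drive.py 'ROWS' [OPENING] [FORCE]. ROWS is rows parted by semicolons, their numbers by spaces, 1 to 5 of them, each of 6 numbers: dx, dy, dz in m, then a rotation vector rx, ry, rz in rad; each row is the pose to reach, as a shift and turn from the pose commanded when the command began, along the tool's axes at that moment; what a row does not reach only later rows make up. A row lasts 1/10 s, in which the tool goes at most 0.05 m and 0.15 rad, less where a joint would pass 70% of its speed; a pose out of reach is approached as far as the arm can. OPENING is the finger opening in m, set as the command begins (- or left out keeps the last). The fingers move at their own pace and stop on an object; FORCE is the grip in N (left out, the last holds). Time passes only in rows, so rows that do not move let the fingers close. It prints the time, the measured TCP pose, the force, the opening and the grip force at its end.
- r.get_obs(): the state, without advancing time (a new reading comes with each control period).
- camrig.grab_frame(name): name is "scene" or "top" or "wrist"; returns (picture, depth): 400x640x3 uint8, blue, green, red; 400x640 float32, m along the optical axis (not along the pixel's ray), 0 where there is no reading.
- camrig.camera_info(name): a dict with "camera_matrix" (3x3 intrinsics, pixels), "k1" (the pictures are not rectified: a ray, as slopes to the right and down, at radius r is drawn at 1 + k1 r^2 times it, then the intrinsics apply), "R" (3x3) and "t" (3): a world point X has camera coordinates R X + t. Camera axes: x right, y down, z forward; pixel columns grow to the right and rows downward; lengths in m; the calibration is good to about 2 mm. A picture is of the moment at which its call begins: read the wrist's pose just before it. camera_info takes no time and is no camera call; for the wrist camera it gives the pose at the moment of the call.
- r.hand_in(): hands the job in; it is judged then, once.
The state is a dict: "clock": time; "joints": joint angles; "qvel": joint speeds; "tau": joint torques, N m; "tcp_pos": TCP position; "orientation": TCP orientation; "contact_force": force on the tool from outside, world axes, zero at the start; "moment": the same for the moment, N m; "grip_width": finger opening in m; "gripper_force": force on a finger pad.
Only numpy, scipy, OpenCV 4.12 (cv2) and the standard library are available. Lean on these libraries where they do the work, as an engineer would, in place of code of your own. Each camera call takes 0.05 s, during which the arm holds its last target. There are 200 camera calls.

## Working session

There is one attempt and no reset: what is moved stays moved. The work goes in short steps, Python scripts to look and compute and a shell command to move; the robot and the scene stay as the last step left them, time stands still between calls to the robot, and variables do not carry over. Pictures are saved under pics/ and viewed, at most 14 in all, crops included, and the job is handed in when it is done.

```bash
ls; mkdir -p pics
python3 - <<'E'
from bench import r, camrig
import cv2,numpy as np
o=r.get_obs();print(o)
for n in("scene","top"):
    p,d=camrig.grab_frame(n);cv2.imwrite(f"pics/{n}0.png",p);np.savez(f"{n}0.npz",p=p,d=d)
    print(n,camrig.camera_info(n))
print(camrig.camera_info("wrist"))
E
```

```text
bench.py
drive.py
pics
  3 bench.py
  5 drive.py
  8 total
{'clock': 0.0, 'joints': array([ 1.11290155,  0.47780449,  0.0223136 ,  1.55644265, -0.01152916,
        1.10927684, -0.08308641]), 'qvel': array([ 1.01449023e-03, -4.16494851e-04, -9.24896199e-04,  5.60826299e-05,
        1.31243990e-03, -7.60213724e-05, -6.41456925e-04]), 'tau': array([ 1.17112268e-03, -5.96446788e+01,  1.60819005e+00, -2.81194353e+01,
        1.23627449e-02,  9.36535449e-03, -1.71116454e-05]), 'tcp_pos': array([ 0.23118782, -0.6336937 ,  0.30292585]), 'orientation': array([-3.09192268e+00, -5.46423904e-01,  6.40680395e-04]), 'contact_force': array([ 0.10692669, -0.05018336,  0.0721646 ]), 'moment': array([-0.02325762,  0.03813206, -0.05369284]), 'gripper_force': 0.0, 'grip_width': 0.08574419064330173}
scene {'camera_matrix': array([[451.11219164,   0.        , 316.41994312],
       [  0.        , 451.11219164, 197.77487903],
       [  0.        ,   0.        ,   1.        ]]), 'k1': -0.05783200060771314, 'R': array([[-0.48568105, -0.87395953, -0.01756886],
       [-0.33012507,  0.20199475, -0.92207134],
  
[... 209 characters left out ...]
9.66366919],
       [  0.        ,   0.        ,   1.        ]]), 'k1': 0.0012828474043670565, 'R': array([[-0.06182278, -0.99808429, -0.00238767],
       [-0.97815891,  0.06106388, -0.19868654],
       [ 0.19845171, -0.00994783, -0.98006018]]), 't': array([0.00967018, 0.52347684, 1.12315008])}
{'camera_matrix': array([[358.04558501,   0.        , 318.83136637],
       [  0.        , 358.04558501, 196.48232492],
       [  0.        ,   0.        ,   1.        ]]), 'k1': -0.06981852380887782, 'R': array([[ 0.3433795 , -0.93919503, -0.00179325],
       [-0.90570155, -0.33163809,  0.26404713],
       [-0.24858647, -0.08904423, -0.96450811]]), 't': array([-0.67365813, -0.03435289,  0.37843564])}
```

View pics/top0.png

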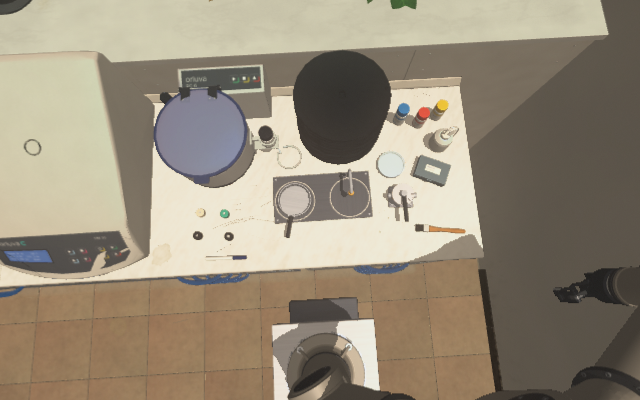

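View pics/scene0.png

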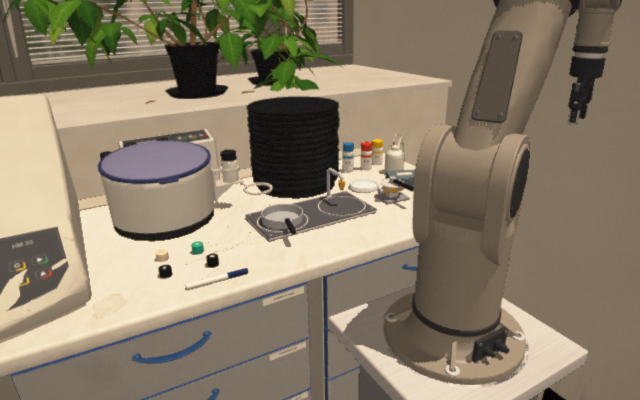

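The top view shows the pan at the left ring (294,200) with its handle to (289,232), the nozzle over the right ring (350,190), the valve at (401,195) with its lever to (406,218), and four mounts: cream (200,212), green (224,214), black (197,236) and black (229,237). In the scene view the same mounts stand at (162,255), (198,247), (165,271) and (212,260). The arm is off to the right.

```bash
cat > h.py <<'E'
import numpy as np,cv2
from bench import r, camrig
from scipy.spatial.transform import Rotation as Rot
def rays(ci,uv):
    "slopes for pixels"
    K=ci["camera_matrix"];uv=np.atleast_2d(np.float64(uv))
    D=np.array([ci["k1"],0,0,0,0.])
    n=cv2.undistortPointsIter(uv.reshape(-1,1,2),K,D,None,None,(3,50,1e-10)).reshape(-1,2)
    return np.c_[n,np.ones(len(n))]
def onplane(ci,uv,z):
    d=rays(ci,uv)@ci["R"];c=-ci["R"].T@ci["t"]
    return c+d*((z-c[2])/d[:,2])[:,None]
def cloud(ci,depth,uv):
    uv=np.atleast_2d(uv);zz=depth[uv[:,1].astype(int),uv[:,0].astype(int)]
    return (rays(ci,uv)*zz[:,None]-ci["t"])@ci["R"]
def proj(ci,X):
    c=np.atleast_2d(X)@ci["R"].T+ci["t"]
    s=c[:,:2]/c[:,2:];s=s*(1+ci["k1"]*(s**2).sum(1,keepdims=True))
    return s*np.diag(ci["camera_matrix"])[:2]+ci["camera_matrix"][:2,2]
def tri(obs):
    "obs: list of (ci,uv) -> least squares point"
    A=np.zeros((3,3));b=np.zeros(3)
    for ci,uv in obs:
        d=(rays(ci,uv)@ci["R"])[0];d/=np.linalg.norm(d);c=-ci["R"].T@ci["t"]
        P=np.eye(3)-np.outer(d,d);A+=P;b+=P@c
    X=np.linalg.solve(A,b);return X
def grab(n):
    ci=camrig.camera_info(n);p,d=camrig.grab_frame(n);return ci,p,d
def full(ci):
    v,u=np.mgrid[0:400,0:640];return np.c_[u.ravel(),v.ravel()]
def tool():
    o=r.get_obs();return np.array(o["tcp_pos"]),Rot.from_rotvec(o["orientation"])
def goto(pos,yaw,cur=None):
    "shift/turn in tool axes to reach pos (grasp point pos) with tool down and tool y at yaw"
    p,R=tool() if cur is None else cur
    best=None
    for y in (yaw,yaw+np.pi):
        M=np.c_[[np.sin(y),-np.cos(y),0],[np.cos(y),np.sin(y),0],[0,0,-1.]]
        T=Rot.from_matrix(M);rv=(R.inv()*T).as_rotvec()
        if best is None or np.linalg.norm(rv)<np.linalg.norm(best[0]):best=(rv,T)
    rv,T=best;tgt=np.array(pos)+[0,0,.054]
    return R.inv().apply(tgt-p).round(4),rv.round(4)
E
python3 - <<'E'
from h import *
top=camrig.camera_info("top");sc=camrig.camera_info("scene")
T=np.load("top0.npz");S=np.load("scene0.npz")
P={"cream":((200,212),(162,255)),"green":((224,214),(198,247)),"blk1":((197,236),(165,271)),"blk2":((229,237),(212,260)),"pan":((294,200),(282,217)),"grip":((289,226),(289,226)),"axis":((401,193),(391,190)),"levtip":((406,219),(389,197))}
for k,(a,b) in P.items():
    print(k,cloud(top,T["d"],[a])[0].round(3),cloud(sc,S["d"],[b])[0].round(3),tri([(top,a),(sc,b)]).round(3))
tc=[(274,177),(370,172),(374,215),(277,224)]
print(onplane(top,tc,.012).round(3))
o=r.get_obs();p,R=tool();print(R.as_matrix().round(3))
w=camrig.camera_info("wrist");print("cam pos",-w["R"].T@w["t"], "in tool",R.inv().apply(-w["R"].T@w["t"]-p), (w["R"]@R.as_matrix()).round(3))
big=cv2.resize(T["p"][130:280,140:480],None,fx=2.35,fy=2.35,interpolation=cv2.INTER_CUBIC);cv2.imwrite("pics/topcrop.png",big)
E
```

```text
cream [0.513 0.375 0.021] [0.5   0.378 0.018] [0.515 0.377 0.01 ]
green [0.502 0.297 0.022] [0.491 0.299 0.02 ] [0.503 0.298 0.014]
blk1 [0.437 0.385 0.017] [0.426 0.387 0.018] [0.437 0.386 0.012]
blk2 [0.427 0.282 0.019] [0.417 0.289 0.02 ] [0.428 0.285 0.013]
pan [0.536 0.07  0.011] [0.544 0.063 0.017] [0.534 0.068 0.022]
grip [0.447 0.087 0.043] [0.435 0.095 0.045] [0.448 0.088 0.037]
axis [ 0.527 -0.272  0.061] [ 0.518 -0.27   0.031] [ 0.535 -0.281  0.023]
levtip [ 0.444 -0.279  0.062] [ 0.521 -0.266  0.009] [ 0.465 -0.26   0.033]
[[ 0.618  0.132  0.012]
 [ 0.615 -0.187  0.012]
 [ 0.47  -0.188  0.012]
 [ 0.46   0.128  0.012]]
[[ 0.939  0.343 -0.001]
 [ 0.343 -0.939  0.002]
 [-0.    -0.002 -1.   ]]
cam pos [ 0.2942809  -0.61039159  0.37286699] in tool [ 0.06723302 -0.00042275 -0.06984129] [[ 0.001  1.     0.   ]
 [-0.965  0.001 -0.264]
 [-0.264  0.     0.965]]
```

```bash
python3 drive.py '.047 -.017 0 0 0 .07;.094 -.034 0 0 0 .14;.141 -.051 0 0 0 .21;.188 -.069 0 0 0 .28;.235 -.086 0 0 0 .35' 
python3 drive.py '.006 -.048 0 0 0 0;.012 -.096 0 0 0 0;.018 -.144 0 0 0 0;.024 -.192 0 0 0 0;.03 -.24 0 0 0 0'
python3 drive.py '0 -.048 0 0 0 0;0 -.096 0 0 0 0;0 -.144 0 0 0 0;0 -.192 0 0 0 0;0 -.24 0 0 0 0'
python3 - <<'E'
from h import *
print(tool()[0],tool()[1].as_matrix().round(3))
E
```

```text
clock: 0.6
tcp_pos: [0.4234, -0.4714, 0.3036]
orientation: [-3.141, 0.005, 0.001]
contact_force: [1.6, -1.0, 0.3]
grip_width: 0.0854
gripper_force: 0.0
clock: 1.1
tcp_pos: [0.4522, -0.231, 0.3037]
orientation: [-3.142, 0.0, 0.001]
contact_force: [0.1, -0.3, 0.5]
grip_width: 0.0854
gripper_force: 0.0
clock: 1.6
tcp_pos: [0.4519, 0.0088, 0.3039]
orientation: [3.141, -0.001, 0.0]
contact_force: [1.1, -0.3, 0.6]
grip_width: 0.0851
gripper_force: 0.0
[0.45191646 0.00877973 0.30386186] [[ 1. -0.  0.]
 [-0. -1. -0.]
 [ 0.  0. -1.]]
```

```bash
python3 - <<'E'
from h import *
ci,p,d=grab("wrist");cv2.imwrite("pics/w_pan.png",p);np.savez("w_pan.npz",p=p,d=d,**ci)
E
python3 drive.py '.005 -.048 0 0 0 0;.01 -.096 0 0 0 0;.015 -.144 0 0 0 0;.02 -.192 0 0 0 0;.025 -.24 0 0 0 0' .045
python3 - <<'E'
from h import *
ci,p,d=grab("wrist");cv2.imwrite("pics/w_m1.png",p);np.savez("w_m1.npz",p=p,d=d,**ci)
E
python3 drive.py '.005 -.04 0 0 0 0;.01 -.08 0 0 0 0;.01 -.08 0 0 0 0'
python3 - <<'E'
from h import *
ci,p,d=grab("wrist");cv2.imwrite("pics/w_m2.png",p);np.savez("w_m2.npz",p=p,d=d,**ci)
a=cv2.imread("pics/w_m1.png");cv2.imwrite("pics/two.png",cv2.resize(np.vstack([a,p]),(480,600)))
E
```

```text
clock: 2.15
tcp_pos: [0.4775, 0.2484, 0.3037]
orientation: [3.141, -0.001, -0.0]
contact_force: [-0.4, 0.2, 0.5]
grip_width: 0.0448
gripper_force: 0.0
clock: 2.5
tcp_pos: [0.4863, 0.3325, 0.3037]
orientation: [-3.138, -0.01, 0.002]
contact_force: [-0.7, -0.9, -0.4]
grip_width: 0.0451
gripper_force: 0.0
```

View pics/two.png

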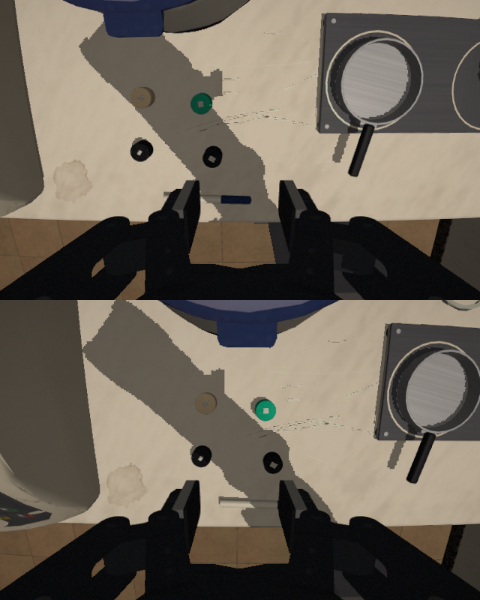

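View pics/w_pan.png

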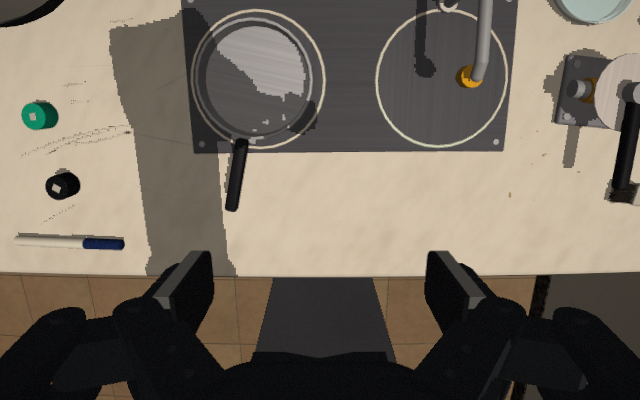

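Both wrist views show the four mounts: cream, green, black, black, with a white label square on each black and green top. In the second view (half-scale) they are at (206,403), (265,410), (201,456) and (272,462). The pan view shows the pan centred at about (252,79) in the left ring, its handle running from (241,140) to (233,208), the right ring with the brass nozzle at (470,76), and the valve lever at the right (622,170).

```bash
cat >> h.py <<'E'
def circfit(xy):
    A=np.c_[2*xy,np.ones(len(xy))];s=np.linalg.lstsq(A,(xy**2).sum(1),rcond=None)[0]
    return s[:2],np.sqrt(s[2]+s[:2]@s[:2])
def points(ci,d):
    uv=full(ci);X=cloud(ci,d,uv);ok=(d.ravel()>.05);return X,ok
def mounts(ci,d,boxes,R=.03):
    "top-surface centre of the mount near each xy"
    X,ok=points(ci,d);out=[]
    for b in boxes:
        m=ok&(np.linalg.norm(X[:,:2]-b,axis=1)<R)&(X[:,2]>.012)&(X[:,2]<.05)
        Y=X[m];zt=np.median(Y[Y[:,2]>Y[:,2].max()-.006][:,2]) if len(Y) else 0
        Y=Y[Y[:,2]>zt-.003]
        if len(Y)<5: out.append(None);continue
        c,rad=cv2.minEnclosingCircle(np.float32(Y[:,:2]*1000))
        out.append((*(np.array(c)/1000).round(4),round(float(zt),4),round(rad,1),len(Y)))
    return out
def pan(ci,d,b,zoff=0):
    "pan centre from rim, handle direction"
    X,ok=points(ci,d)
    rr=np.linalg.norm(X[:,:2]-b,axis=1)
    Y=X[ok&(rr<.062)&(X[:,2]>.030)&(X[:,2]<.042)]
    c=np.array(b)
    for _ in range(5):
        q=np.linalg.norm(Y[:,:2]-c,axis=1);Z=Y[(q>.046)&(q<.058)];c,R=circfit(Z[:,:2])
    H=X[ok&(X[:,2]>.036)&(X[:,2]<.056)];q=np.linalg.norm(H[:,:2]-c,axis=1)
    H=H[(q>.065)&(q<.13)&(H[:,0]<c[0]-.04)]
    m=H.mean(0);vv=c-m[:2]
    l=cv2.fitLine(np.float32(H[:,:2]),cv2.DIST_HUBER,0,.01,.01).ravel()
    return dict(c=c.round(4),R=round(R,4),rimz=np.median(Z[:,2]).round(4),n=len(Z),hz=np.median(H[:,2]).round(4),hmean=m.round(4),nh=len(H),ang=np.arctan2(vv[1],vv[0]).round(3),angl=np.arctan(l[1]/l[0]).round(3))
E
python3 - <<'E'
from h import *
B=[(.513,.375),(.502,.297),(.437,.385),(.427,.282)]
D={}
for f in("w_m1","w_m2"):
    z=np.load(f+".npz");print(f);[print(" ",x) for x in mounts(z,z["d"],B)]
    D[f]=z
a,b=D["w_m1"],D["w_m2"]
for u,v in zip([(189,129),(268,139),(188,201),(284,209)],[(275,137),(353,147),(268,208),(363,216)]): print(tri([(a,u),(b,v)]).round(4))
for f in("w_pan","w_m1","w_m2"):
    z=np.load(f+".npz");print(pan(z,z["d"],(.54,.07)))
z=np.load("w_pan.npz");print("rings",onplane(z,[(442,77),(258,78)],.012).round(4))
X,ok=points(z,z["d"])
m=ok&(X[:,1]<-.22)&(X[:,2]>.052)&(X[:,2]<.075)&(X[:,0]<.53);L=X[m];print(len(L),L.min(0),L.max(0))
print("stacked coil front x",X[ok&(X[:,2]>.2)][:,:2].min(0))
E
```

```text
w_m1
  (np.float64(0.5151), np.float64(0.3789), 0.0189, 14.4, 639)
  (np.float64(0.507), np.float64(0.2991), 0.0208, 13.8, 586)
  (np.float64(0.4405), np.float64(0.3871), 0.0198, 13.6, 507)
  (np.float64(0.432), np.float64(0.2867), 0.0218, 13.5, 498)
w_m2
  (np.float64(0.5156), np.float64(0.3791), 0.0188, 13.7, 595)
  (np.float64(0.5072), np.float64(0.2999), 0.0208, 13.6, 596)
  (np.float64(0.4408), np.float64(0.3878), 0.0199, 13.7, 514)
  (np.float64(0.4325), np.float64(0.287), 0.0218, 13.4, 493)
[0.5164 0.3778 0.017 ]
[0.506  0.2999 0.0125]
[0.4407 0.3877 0.0115]
[0.4308 0.2862 0.0068]
{'c': array([0.5358, 0.0688]), 'R': np.float64(0.0519), 'rimz': np.float64(0.0354), 'n': 1665, 'hz': np.float64(0.0434), 'hmean': array([0.444 , 0.0884, 0.0431]), 'nh': 816, 'ang': np.float64(-0.21), 'angl': np.float32(-0.221)}
{'c': array([0.536 , 0.0701]), 'R': np.float64(0.0523), 'rimz': np.float64(0.0351), 'n': 1787, 'hz': np.float64(0.0433), 'hmean': array([0.4444, 0.0916, 0.0426]), 'nh': 851, 'ang': np.float64(-0.23), 'angl': np.float32(-0.228)}
{'c': array([0.5361, 0.0704]), 'R': np.float64(0.0522), 'rimz': np.float64(0.0349), 'n': 1799, 'hz': np.float64(0.0431), 'hmean': array([0.4445, 0.0921, 0.0422]), 'nh': 860, 'ang': np.float64(-0.233), 'angl': np.float32(-0.213)}
rings [[ 0.5408 -0.1108  0.012 ]
 [ 0.5391  0.0683  0.012 ]]
1653 [ 0.44044319 -0.28591364  0.05207122] [ 0.52981025 -0.2681645   0.06538752]
stacked coil front x [ 0.43967214 -0.06607783]
```

Run:
```python
from h import *
print(r.get_obs()["joints"].round(2))
for n in("top0","scene0"):
    z=np.load(n+".npz");ci=camrig.camera_info(n[:-1]);X,ok=points(ci,z["d"])
    for y0,y1 in((.2,.28),(.28,.34),(.34,.4),(.4,.46),(.46,.52)):
        m=ok&(X[:,1]>y0)&(X[:,1]<y1)&(X[:,2]>.04)&(X[:,2]<.4)&(X[:,0]>.45)&(X[:,0]<.9)
        Y=X[m];i=np.argsort(Y[:,0])[10:11] if len(Y)>10 else [];print(n,y0,Y[i].round(3),Y[:,2].max().round(2) if len(Y) else 0)
    m=ok&(X[:,2]>.08)&(X[:,2]<.3)&(X[:,0]>.4)&(X[:,0]<.6)&(X[:,1]>.4);print("press",np.sort(X[m][:,1])[:20:5])
```

```text
[-0.35  0.37 -0.44  1.75  0.18  1.06 -2.42]
top0 0.2 [[0.602 0.277 0.104]] 0.19
top0 0.28 [[0.573 0.32  0.155]] 0.19
top0 0.34 [[0.583 0.348 0.158]] 0.19
top0 0.4 [[0.621 0.401 0.164]] 0.19
top0 0.46 [[0.728 0.463 0.17 ]] 0.17
press [0.5271851  0.52865562 0.52915293 0.52937314]
scene0 0.2 [[0.598 0.274 0.159]] 0.19
scene0 0.28 [[0.572 0.323 0.157]] 0.19
scene0 0.34 [[0.578 0.346 0.162]] 0.19
scene0 0.4 [[0.613 0.404 0.164]] 0.19
scene0 0.46 [[0.706 0.464 0.17 ]] 0.18
press [0.52981014 0.53005779 0.53030519 0.53045265]
```

```bash
python3 drive.py '.008 -.01 .02 0 0 -.15;.016 -.02 .04 0 0 -.3;.029 -.046 .06 0 0 -.45;.029 -.046 .08 0 0 -.6;.029 -.046 .1 0 0 -.75'
python3 drive.py '0 0 0 0 0 -.15;0 0 0 0 0 -.3;0 0 0 0 0 -.45;0 0 0 0 0 -.6;0 0 0 0 0 -.75'
python3 - <<'E'
from h import *
print(goto([.5153,.379,.024],0+0*np.pi/2), r.get_obs()["joints"].round(2))
E
```

```text
clock: 3.05
tcp_pos: [0.5171, 0.3717, 0.2026]
orientation: [2.919, 1.158, -0.001]
contact_force: [0.4, -0.2, -0.3]
grip_width: 0.0449
gripper_force: 0.0
clock: 3.55
tcp_pos: [0.5171, 0.3707, 0.2034]
orientation: [2.293, 2.146, -0.002]
contact_force: [0.4, -0.2, -0.5]
grip_width: 0.045
gripper_force: 0.0Traceback (most recent call last):
  File "<stdin>", line 2, in <module>
  File "h.py", line 39, in goto
    T=Rot.from_matrix(M);rv=(R.inv()*T).as_rotvec()
  File "scipy/spatial/transform/_rotation.pyx", line 1143, in scipy.spatial.transform._rotation.Rotation.from_matrix
ValueError: Non-positive determinant (left-handed or null coordinate frame) in rotation matrix 0: [[ 0.  1.  0.]
 [-1.  0.  0.]
 [ 0.  0. -1.]].
```

```bash
python3 - <<'E'
s=open("h.py").read();i=s.index("def goto");j=s.index("def circfit")
s=s[:i]+'''def goto(pos,az,cur=None):
    "shift/turn in tool axes putting the grasp point at pos, tool down, tool x at azimuth az"
    p,R=tool() if cur is None else cur;c,s=np.cos(az),np.sin(az)
    T=Rot.from_matrix(np.array([[c,s,0],[s,-c,0],[0,0,-1.]]).T)
    return R.inv().apply(np.array(pos)+[0,0,.054]-p).round(4),(R.inv()*T).as_rotvec().round(4)
'''+s[j:];open("h.py","w").write(s)
E
python3 - <<'E'
from h import *
print(goto([.5153,.379,.024],np.pi/2), r.get_obs()["joints"].round(2))
E
```

```text
(array([ 0.0084, -0.0024,  0.1254]), array([-0.0001,  0.002 , -0.0662])) [-0.21  0.63 -0.72  1.7   0.48  1.   -1.17]
```

```bash
python3 drive.py '.0084 -.0024 .03 0 0 -.066;.0084 -.0024 .07 0 .002 -.066;.0084 -.0024 .105 0 .002 -.066;.0084 -.0024 .1254 0 .002 -.066;.0084 -.0024 .1254 0 .002 -.066'
python3 drive.py '0 0 0 0 0 0;0 0 0 0 0 0;0 0 0 0 0 0;0 0 0 0 0 0' 0.02 25
python3 - <<'E'
from h import *
print(tool()[0]+[0,0,-.054])
E
```

```text
clock: 4.05
tcp_pos: [0.514, 0.3788, 0.0755]
orientation: [-2.227, -2.214, 0.007]
contact_force: [-0.7, 0.2, -0.3]
grip_width: 0.0451
gripper_force: 0.0
clock: 4.45
tcp_pos: [0.5155, 0.382, 0.08]
orientation: [-2.226, -2.215, -0.006]
contact_force: [0.2, -0.8, 5.4]
grip_width: 0.026
gripper_force: 25.5
[0.51546591 0.38201759 0.02596602]
```

```bash
python3 drive.py '0 0 -.04 0 0 0;0 0 -.08 0 0 0;-.03 0 -.1 0 0 0;-.078 0 -.1 0 0 0;-.126 0 -.1 0 0 0'
python3 drive.py '-.048 .005 0 0 0 0;-.096 .01 0 0 0 0;-.144 .02 0 0 0 0;-.19 .02 0 0 0 0;-.215 .02 0 0 0 0'
python3 - <<'E'
from h import *
ci,p,d=grab("wrist");cv2.imwrite("pics/w_p2.png",p);np.savez("w_p2.npz",p=p,d=d,**ci)
print(pan(ci,d,(.536,.07)))
print(tool()[0],r.get_obs()["grip_width"],goto([.536,.0415,.041],np.pi/2))
E
```

```text
clock: 4.95
tcp_pos: [0.5143, 0.255, 0.1798]
orientation: [-2.225, -2.218, -0.007]
contact_force: [1.5, -0.7, -0.6]
grip_width: 0.0258
gripper_force: 25.2
clock: 5.45
tcp_pos: [0.5332, 0.0354, 0.178]
orientation: [2.232, 2.21, -0.0]
contact_force: [-0.3, 0.1, 0.0]
grip_width: 0.0264
gripper_force: 25.2
{'c': array([0.536 , 0.0694]), 'R': np.float64(0.0519), 'rimz': np.float64(0.0354), 'n': 3840, 'hz': np.float64(0.0435), 'hmean': array([0.4443, 0.0902, 0.0432]), 'nh': 2207, 'ang': np.float64(-0.223), 'angl': np.float32(-0.217)}
[0.53314411 0.0319283  0.17758834] 0.02636928170971563 (array([0.0099, 0.0028, 0.0826]), array([-0.0008,  0.0029, -0.0134]))
```

```bash
python3 drive.py '0 0 .03 0 0 0;0 0 .03 0 0 0;0 0 .03 0 0 0;0 0 .03 0 0 0'
python3 - <<'E'
from h import *
print(tool()[0],r.get_obs()["grip_width"],goto([.536,.0415,.041],np.pi/2))
E
```

```text
clock: 5.9
tcp_pos: [0.5336, 0.0413, 0.1489]
orientation: [-2.225, -2.217, -0.004]
contact_force: [-0.3, -0.9, -0.2]
grip_width: 0.0259
gripper_force: 25.2
[0.53355746 0.0412824  0.14893993] 0.025915996352428885 (array([0.0001, 0.0024, 0.0539]), array([ 0.0015, -0.0024, -0.0037]))
```

```bash
python3 drive.py '0 .0024 .03 0 0 0;0 .0024 .045 0 0 0;0 .0024 .052 0 0 0;0 .0024 .052 0 0 0;0 .0024 .052 0 0 0'
python3 drive.py '0 0 0 0 0 0;0 0 0 0 0 0;0 0 -.01 0 0 0;0 0 -.05 0 0 0;0 0 -.1 0 0 0' .036
python3 drive.py '0 0 -.02 0 0 0;0 0 -.02 0 0 0' .045
python3 - <<'E'
from h import *
ci,p,d=grab("wrist");cv2.imwrite("pics/w_p3.png",p)
print(tool()[0],pan(ci,d,(.536,.07)),mounts(ci,d,[(.536,.0415)]),r.get_obs()["joints"].round(2))
E
```

```text
clock: 6.4
tcp_pos: [0.5358, 0.0407, 0.0964]
orientation: [-2.226, -2.216, -0.003]
contact_force: [-0.2, 0.5, 0.2]
grip_width: 0.0259
gripper_force: 26.6
clock: 6.9
tcp_pos: [0.5342, 0.04, 0.1962]
orientation: [-2.223, -2.213, 0.002]
contact_force: [0.5, -1.2, 0.3]
grip_width: 0.0358
gripper_force: 0.0
clock: 7.1
tcp_pos: [0.5374, 0.0407, 0.2201]
orientation: [2.225, 2.213, 0.011]
contact_force: [-0.1, -0.6, -1.0]
grip_width: 0.045
gripper_force: 0.0
[0.5362703  0.04018603 0.21795699] {'c': array([0.5359, 0.0694]), 'R': np.float64(0.0519), 'rimz': np.float64(0.0354), 'n': 2736, 'hz': np.float64(0.0435), 'hmean': array([0.4437, 0.0903, 0.0432]), 'nh': 1539, 'ang': np.float64(-0.223), 'angl': np.float32(-0.22)} [(np.float64(0.5358), np.float64(0.0266), 0.034, 25.1, 1401)] [ 0.43  0.47 -0.78  1.93  0.41  0.91 -0.56]
```

View pics/w_p3.png

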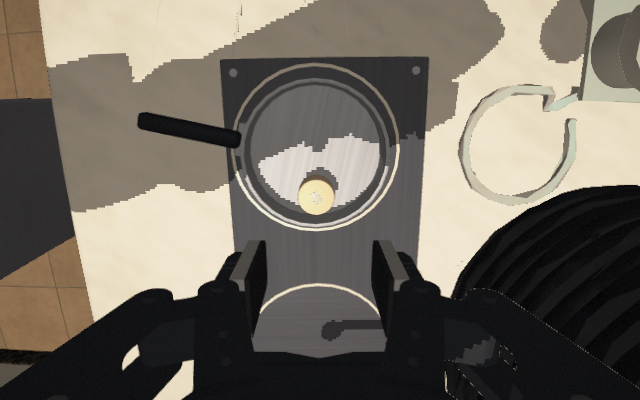

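The cream mount stands in the pan at (316,197), and the pan is still in its ring. Next is the green one.

```bash
python3 drive.py '.045 -.01 0 0 0 0;.095 -.02 0 0 0 0;.145 -.029 0 0 0 0;.195 -.029 0 0 0 0;.24 -.029 0 0 0 0' .045
python3 drive.py '.015 0 .02 0 0 0;.017 0 .04 0 0 0;.017 0 .04 0 0 0;.017 0 .04 0 0 0'
python3 - <<'E'
from h import *
ci,p,d=grab("wrist")
print(mounts(ci,d,[(.507,.2995),(.4408,.3877),(.4325,.287)]))
print(tool()[0],goto([.507,.2995,.0275],np.pi/2))
E
```

```text
clock: 7.65
tcp_pos: [0.5065, 0.2819, 0.2152]
orientation: [-2.225, -2.215, 0.001]
contact_force: [1.1, -0.6, -0.0]
grip_width: 0.045
gripper_force: 0.0
clock: 8.05
tcp_pos: [0.5073, 0.2966, 0.1755]
orientation: [-2.226, -2.215, 0.002]
contact_force: [0.1, -0.1, 0.7]
grip_width: 0.0448
gripper_force: 0.0
[(np.float64(0.5067), np.float64(0.2997), 0.0208, 13.7, 1316), (np.float64(0.4408), np.float64(0.3872), 0.0198, 13.8, 1660), (np.float64(0.4324), np.float64(0.2865), 0.0219, 13.6, 1186)]
[0.50784594 0.29673331 0.17633228] (array([ 0.0026, -0.0008,  0.0948]), array([-0.0005, -0.0014, -0.0057]))
```

```bash
python3 drive.py '.0026 -.0008 .04 0 0 0;.0026 -.0008 .075 0 0 0;.0026 -.0008 .0948 0 0 0;.0026 -.0008 .0948 0 0 0;.0026 -.0008 .0948 0 0 0'
python3 drive.py '0 0 0 0 0 0;0 0 0 0 0 0;0 0 0 0 0 0;0 0 0 0 0 0' 0.02 25
python3 drive.py '0 0 -.04 0 0 0;0 0 -.08 0 0 0;-.02 0 -.09 0 0 0;-.07 .005 -.09 0 0 0;-.12 .015 -.09 0 0 0'
python3 drive.py '-.05 .015 0 0 0 0;-.082 .015 .01 0 0 0;-.082 .015 .02 0 0 0;-.082 .015 .02 0 0 0;-.082 .015 .02 0 0 0'
python3 - <<'E'
from h import *
ci,p,d=grab("wrist")
print(pan(ci,d,(.536,.07)),tool()[0],goto([.536,.0974,.0425],np.pi/2))
E
```

```text
clock: 8.6
tcp_pos: [0.5077, 0.3001, 0.0827]
orientation: [-2.227, -2.214, -0.004]
contact_force: [-0.1, 0.2, 0.9]
grip_width: 0.0448
gripper_force: 0.0
clock: 9.0
tcp_pos: [0.5081, 0.3007, 0.0836]
orientation: [-2.227, -2.215, -0.007]
contact_force: [0.1, -0.9, 7.2]
grip_width: 0.0255
gripper_force: 24.5
clock: 9.5
tcp_pos: [0.521, 0.1811, 0.173]
orientation: [-2.223, -2.219, -0.006]
contact_force: [1.5, -2.5, -0.7]
grip_width: 0.0256
gripper_force: 24.7
clock: 10.0
tcp_pos: [0.5357, 0.1006, 0.1518]
orientation: [-2.224, -2.217, -0.004]
contact_force: [-0.1, 0.1, -0.9]
grip_width: 0.0258
gripper_force: 24.7
{'c': array([0.5357, 0.07  ]), 'R': np.float64(0.0521), 'rimz': np.float64(0.0353), 'n': 3297, 'hz': np.float64(0.0433), 'hmean': array([0.4439, 0.0917, 0.0426]), 'nh': 2553, 'ang': np.float64(-0.233), 'angl': np.float32(-0.202)} [0.53577522 0.10101874 0.15201015] (array([-0.0038,  0.0002,  0.0555]), array([ 0.0012, -0.0032, -0.0025]))
```

```bash
python3 drive.py '-.0038 0 .03 0 0 0;-.0038 0 .045 0 0 0;-.0038 0 .053 0 0 0;-.0038 0 .053 0 0 0;-.0038 0 .053 0 0 0'
python3 drive.py '0 0 0 0 0 0;0 0 0 0 0 0;0 0 -.01 0 0 0;0 0 -.05 0 0 0;0 0 -.1 0 0 0' .036
python3 drive.py '0 0 -.02 0 0 0;0 0 -.02 0 0 0' .045
python3 - <<'E'
from h import *
ci,p,d=grab("wrist");cv2.imwrite("pics/w_p4.png",p)
print(tool()[0],pan(ci,d,(.536,.07)),mounts(ci,d,[(.536,.0415),(.536,.0974)],.018),r.get_obs()["joints"].round(2))
E
```

```text
clock: 10.55
tcp_pos: [0.536, 0.0962, 0.0986]
orientation: [-2.225, -2.216, -0.003]
contact_force: [0.2, -0.1, 0.4]
grip_width: 0.0258
gripper_force: 28.5
clock: 11.05
tcp_pos: [0.5345, 0.0948, 0.1985]
orientation: [-2.224, -2.214, 0.002]
contact_force: [1.2, -1.2, 0.5]
grip_width: 0.0357
gripper_force: 0.0
clock: 11.25
tcp_pos: [0.5375, 0.0959, 0.2225]
orientation: [2.225, 2.213, 0.011]
contact_force: [0.4, -0.4, -0.3]
grip_width: 0.0449
gripper_force: 0.0
[0.53651445 0.09527632 0.22031877] {'c': array([0.5358, 0.0697]), 'R': np.float64(0.0522), 'rimz': np.float64(0.0354), 'n': 2100, 'hz': np.float64(0.0434), 'hmean': array([0.4438, 0.0912, 0.0428]), 'nh': 1412, 'ang': np.float64(-0.229), 'angl': np.float32(-0.219)} [(np.float64(0.5363), np.float64(0.0381), 0.0338, 14.2, 906), (np.float64(0.5369), np.float64(0.0948), 0.0358, 13.7, 1023)] [ 0.34  0.48 -0.81  1.91  0.43  0.93 -0.68]
```

```bash
python3 drive.py '.044 -.0145 0 0 0 -.15;.088 -.029 0 0 0 -.3;.132 -.0435 0 0 0 -.45;.176 -.058 0 0 0 -.6;.22 -.072 0 0 0 -.75' .045
python3 - <<'E'
from h import *
print(tool()[0],goto([.4408,.3872,.116],np.pi))
E
```

```text
clock: 11.8
tcp_pos: [0.4636, 0.3164, 0.2175]
orientation: [-1.251, -2.88, 0.0]
contact_force: [1.0, -0.0, 0.4]
grip_width: 0.0447
gripper_force: 0.0
[0.46357494 0.31635523 0.21746684] (array([0.0673, 0.0317, 0.0475]), array([-0.    , -0.0016, -0.8199]))
```

```bash
python3 drive.py '.035 .016 .01 0 0 -.15;.067 .032 .02 0 0 -.3;.067 .032 .03 0 0 -.45;.067 .032 .04 0 0 -.6;.067 .032 .047 0 0 -.75'
python3 drive.py '0 0 0 0 0 -.07;0 0 0 0 0 -.07;0 0 0 0 0 -.07'
python3 - <<'E'
from h import *
ci,p,d=grab("wrist")
print(mounts(ci,d,[(.4408,.3872),(.4325,.287)]))
print(tool()[0],goto([.4408,.3872,.0275],np.pi))
E
```

```text
clock: 12.3
tcp_pos: [0.4419, 0.3861, 0.1696]
orientation: [-0.107, -3.138, 0.0]
contact_force: [-0.5, -0.6, -0.4]
grip_width: 0.0447
gripper_force: 0.0
clock: 12.6
tcp_pos: [0.4426, 0.3862, 0.171]
orientation: [-0.012, -3.14, -0.002]
contact_force: [0.2, 0.4, 1.6]
grip_width: 0.0452
gripper_force: 0.0
[(np.float64(0.4407), np.float64(0.3872), 0.0198, 13.8, 1335), (np.float64(0.432), np.float64(0.2871), 0.0217, 13.6, 1330)]
[0.44272675 0.38633496 0.17128584] (array([0.0019, 0.0007, 0.0898]), array([ 0.0015, -0.0005, -0.0075]))
```

```bash
python3 drive.py '.0019 .0007 .04 0 0 0;.0019 .0007 .075 0 0 0;.0019 .0007 .089 0 0 0;.0019 .0007 .089 0 0 0;.0019 .0007 .089 0 0 0'
python3 drive.py '0 0 0 0 0 0;0 0 0 0 0 0;0 0 0 0 0 0;0 0 0 0 0 0' 0.02 25
python3 drive.py '0 0 -.04 0 0 0;0 0 -.08 0 0 0;-.01 -.03 -.09 0 0 0;-.02 -.075 -.09 0 0 0;-.03 -.12 -.09 0 0 0'
python3 drive.py '-.02 -.045 0 0 0 0;-.04 -.09 0 0 0 0;-.06 -.135 0 0 0 0;-.08 -.18 .01 0 0 0;-.091 -.1965 .02 0 0 0'
python3 drive.py '0 0 0 0 0 0;0 0 0 0 0 0;0 0 0 0 0 0'
python3 - <<'E'
from h import *
print(r.get_obs()["grip_width"],tool()[0],goto([.564,.068,.0435],np.pi))
E
```

```text
clock: 13.15
tcp_pos: [0.4412, 0.3882, 0.0839]
orientation: [0.009, 3.141, 0.005]
contact_force: [0.0, -0.1, -0.1]
grip_width: 0.0451
gripper_force: 0.0
clock: 13.55
tcp_pos: [0.4416, 0.3884, 0.0846]
orientation: [0.01, 3.139, 0.006]
contact_force: [-0.2, -0.5, 7.4]
grip_width: 0.0251
gripper_force: 24.4
clock: 14.05
tcp_pos: [0.4708, 0.2665, 0.1739]
orientation: [0.007, 3.139, 0.005]
contact_force: [0.7, 0.3, -0.3]
grip_width: 0.0252
gripper_force: 25.2
clock: 14.55
tcp_pos: [0.5623, 0.064, 0.1519]
orientation: [0.021, 3.14, -0.002]
contact_force: [-0.0, -0.1, -0.4]
grip_width: 0.025
gripper_force: 25.2
clock: 14.85
tcp_pos: [0.5596, 0.0723, 0.1529]
orientation: [0.004, 3.141, 0.005]
contact_force: [0.0, 1.3, -0.4]
grip_width: 0.0254
gripper_force: 25.2
0.025380140839050592 [0.55963231 0.07234018 0.15292866] (array([-0.0043, -0.0045,  0.0554]), array([ 0.0033,  0.0009, -0.0027]))
```

```bash
python3 drive.py '-.0046 -.0045 .02 0 0 0;-.0046 -.0045 .035 0 0 0;-.0046 -.0045 .046 0 0 0;-.0046 -.0045 .053 0 0 0;-.0046 -.0045 .053 0 0 0'
python3 drive.py '0 0 0 0 0 0;0 0 0 0 0 0;0 0 -.01 0 0 0;0 0 -.05 0 0 0;0 0 -.1 0 0 0' .034
python3 drive.py '.02 0 -.02 0 0 0;.02 0 -.02 0 0 0' .045
python3 - <<'E'
from h import *
ci,p,d=grab("wrist");cv2.imwrite("pics/w_p5.png",p)
print(tool()[0],pan(ci,d,(.536,.07)),mounts(ci,d,[(.536,.0385),(.536,.0954),(.564,.068)],.018),r.get_obs()["joints"].round(2),goto([.432,.287,.11],np.pi))
E
```

```text
clock: 15.35
tcp_pos: [0.5643, 0.0664, 0.0986]
orientation: [-0.007, -3.141, -0.004]
contact_force: [-0.6, 0.5, -0.6]
grip_width: 0.0253
gripper_force: 28.9
clock: 15.85
tcp_pos: [0.5637, 0.0651, 0.1995]
orientation: [-0.009, -3.138, -0.003]
contact_force: [0.4, -1.0, 0.1]
grip_width: 0.034
gripper_force: 0.0
clock: 16.05
tcp_pos: [0.5445, 0.0668, 0.223]
orientation: [0.007, 3.137, 0.003]
contact_force: [-0.2, 0.7, -0.2]
grip_width: 0.0448
gripper_force: 0.0
[0.54475409 0.06576361 0.2211009 ] {'c': array([0.5354, 0.0691]), 'R': np.float64(0.0521), 'rimz': np.float64(0.0353), 'n': 2485, 'hz': np.float64(0.0436), 'hmean': array([0.444 , 0.0894, 0.0434]), 'nh': 1665, 'ang': np.float64(-0.218), 'angl': np.float32(-0.226)} [(np.float64(0.5367), np.float64(0.0378), 0.0338, 13.9, 1067), (np.float64(0.5369), np.float64(0.0942), 0.0358, 13.9, 1052), (np.float64(0.5629), np.float64(0.0667), 0.0347, 13.7, 956)] [ 0.63  0.67 -1.19  1.89  0.71  1.09  0.73] (array([0.1141, 0.2206, 0.057 ]), array([ 0.0011,  0.0033, -0.0052]))
```

```bash
python3 drive.py '.02 .04 0 0 0 0;.04 .085 0 0 0 0;.065 .13 .01 0 0 0;.09 .172 .03 0 0 0;.113 .215 .05 0 0 0' .045
python3 drive.py '0 .004 .005 0 0 0;0 .004 .005 0 0 0;0 .004 .005 0 0 0'
python3 - <<'E'
from h import *
ci,p,d=grab("wrist")
print(mounts(ci,d,[(.4325,.287)]))
print(tool()[0],goto([.4322,.287,.0285],np.pi))
E
```

```text
clock: 16.6
tcp_pos: [0.4357, 0.2758, 0.1713]
orientation: [-0.01, -3.141, -0.002]
contact_force: [1.0, 1.0, 0.2]
grip_width: 0.0451
gripper_force: 0.0
clock: 16.9
tcp_pos: [0.4372, 0.2779, 0.1669]
orientation: [-0.011, -3.141, -0.001]
contact_force: [0.4, -0.6, -0.1]
grip_width: 0.0447
gripper_force: 0.0
[(np.float64(0.4321), np.float64(0.2864), 0.0218, 13.2, 1353)]
[0.43753824 0.2775069  0.16720582] (array([0.0054, 0.0094, 0.0847]), array([ 0.0011, -0.0002, -0.0083]))
```

```bash
python3 drive.py '.0054 .0094 .04 0 0 0;.0054 .0094 .07 0 0 0;.0054 .0094 .0845 0 0 0;.0054 .0094 .0845 0 0 0;.0054 .0094 .0845 0 0 0'
python3 drive.py '0 0 0 0 0 0;0 0 0 0 0 0;0 0 0 0 0 0;0 0 0 0 0 0' 0.02 25
python3 drive.py '0 0 -.04 0 0 0;0 0 -.08 0 0 0;-.01 -.03 -.09 0 0 0;-.025 -.075 -.09 0 0 0;-.04 -.12 -.09 0 0 0'
python3 drive.py '-.015 -.04 0 0 0 0;-.025 -.07 0 0 0 0;-.035 -.1 .01 0 0 0;-.035 -.1 .02 0 0 0;-.035 -.1 .02 0 0 0'
python3 drive.py '0 0 0 0 0 0;0 0 0 0 0 0'
python3 - <<'E'
from h import *
print(r.get_obs()["grip_width"],tool()[0],goto([.508,.067,.0435],np.pi))
E
```

```text
clock: 17.45
tcp_pos: [0.432, 0.2883, 0.0838]
orientation: [0.011, 3.141, 0.004]
contact_force: [-0.3, -0.3, 0.0]
grip_width: 0.0454
gripper_force: 0.0
clock: 17.85
tcp_pos: [0.432, 0.2888, 0.0845]
orientation: [0.01, 3.139, 0.004]
contact_force: [0.5, -1.9, 7.0]
grip_width: 0.025
gripper_force: 24.4
clock: 18.35
tcp_pos: [0.4711, 0.1673, 0.1743]
orientation: [0.006, 3.139, 0.004]
contact_force: [1.0, 0.0, -0.9]
grip_width: 0.0249
gripper_force: 24.8
clock: 18.85
tcp_pos: [0.5044, 0.067, 0.152]
orientation: [-0.012, -3.14, -0.003]
contact_force: [-0.5, 0.3, 0.6]
grip_width: 0.0247
gripper_force: 24.8
clock: 19.05
tcp_pos: [0.5047, 0.0694, 0.1534]
orientation: [0.005, 3.14, 0.004]
contact_force: [0.1, 0.3, -0.5]
grip_width: 0.025
gripper_force: 24.8
0.025026710682778446 [0.50470307 0.06943457 0.15335592] (array([-0.0032, -0.0026,  0.0559]), array([ 0.0026,  0.0011, -0.0033]))
```

```bash
python3 drive.py '-.0032 -.0026 .02 0 0 0;-.0032 -.0026 .035 0 0 0;-.0032 -.0026 .046 0 0 0;-.0032 -.0026 .053 0 0 0;-.0032 -.0026 .053 0 0 0'
python3 drive.py '0 0 0 0 0 0;0 0 0 0 0 0;0 0 -.01 0 0 0;0 0 -.05 0 0 0;0 0 -.1 0 0 0' .034
python3 drive.py '0 0 -.04 0 0 0;0 0 -.05 0 0 0;0 0 -.05 0 0 0' .045
python3 - <<'E'
from h import *
ci,p,d=grab("wrist");cv2.imwrite("pics/w_p6.png",p);np.savez("w_p6.npz",p=p,d=d,**ci)
print(tool()[0],pan(ci,d,(.536,.07)),mounts(ci,d,[(.536,.0385),(.536,.0954),(.564,.068),(.508,.067)],.016),r.get_obs()["joints"].round(2))
E
```

```text
clock: 19.55
tcp_pos: [0.5077, 0.0658, 0.099]
orientation: [-0.008, -3.141, -0.003]
contact_force: [0.4, 0.4, 0.2]
grip_width: 0.0249
gripper_force: 27.1
clock: 20.05
tcp_pos: [0.5069, 0.0649, 0.2002]
orientation: [-0.008, -3.138, -0.003]
contact_force: [1.1, -0.9, 0.1]
grip_width: 0.034
gripper_force: 0.0
clock: 20.35
tcp_pos: [0.5087, 0.0653, 0.2516]
orientation: [0.01, 3.138, 0.003]
contact_force: [0.6, -0.4, -0.2]
grip_width: 0.0445
gripper_force: 0.0
[0.50797027 0.06468638 0.24989236] {'c': array([0.5353, 0.0689]), 'R': np.float64(0.0522), 'rimz': np.float64(0.0353), 'n': 1907, 'hz': np.float64(0.0435), 'hmean': array([0.4424, 0.0895, 0.0433]), 'nh': 1305, 'ang': np.float64(-0.218), 'angl': np.float32(-0.225)} [(np.float64(0.5363), np.float64(0.0376), 0.0337, 13.9, 801), (np.float64(0.5367), np.float64(0.0947), 0.0357, 13.8, 793), (np.float64(0.5624), np.float64(0.067), 0.0347, 13.6, 730), (np.float64(0.5073), np.float64(0.0664), 0.0368, 13.2, 805)] [ 0.7   0.58 -1.25  1.94  0.63  1.09  0.75]
```

View pics/w_p6.png

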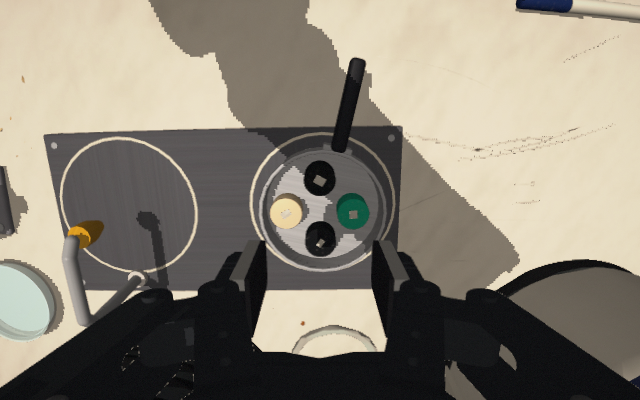

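All four mounts stand in the pan, at (287,213), (353,211), (320,178) and (320,238), and the pan is untouched in its ring. Next I measure the ring centres and the handle.

```bash
cat >> h.py <<'E'
def ring(ci,p,d,b):
    uv=full(ci);X=onplane(ci,uv,.012);Xd=cloud(ci,d,uv)
    hsv=cv2.cvtColor(p,cv2.COLOR_BGR2HSV).reshape(-1,3)
    g=cv2.cvtColor(p,cv2.COLOR_BGR2GRAY);bg=cv2.medianBlur(g,15)
    w=(g.astype(int)-bg>25).ravel()&(abs(Xd[:,2]-.012)<.006)
    c=np.array(b)
    for _ in range(8):
        q=np.linalg.norm(X[:,:2]-c,axis=1);m=w&(abs(q-.0645)<.006);c,R=circfit(X[m][:,:2])
    return c.round(4),R.round(4),m.sum()
E
python3 - <<'E'
from h import *
for f in("w_pan","w_m2","w_p2","w_p6"):
    if f=="w_p2":pass
    z=np.load(f+".npz")
    for b in((.54,.069),(.541,-.111)):
        try:print(f,ring(z,z["p"],z["d"],b))
        except Exception as e:print(f,b,"x")
    X,ok=points(z,z["d"]);
    m=ok&(X[:,2]>.05)&(X[:,2]<.075)&(abs(X[:,0]-.53)<.035)&(abs(X[:,1]+.11)<.04);print("noz",X[m].mean(0).round(3),m.sum())
c=np.array([.5355,.069]);a=-.222
g=c-.09*np.array([np.cos(a),np.sin(a)]);print(g,goto([*g,.038],np.pi+a))
E
```

```text
w_pan (array([0.5362, 0.069 ]), np.float64(0.0646), np.int64(1192))
w_pan (array([ 0.5382, -0.1109]), np.float64(0.0647), np.int64(1351))
noz [ 0.537 -0.104  0.072] 39
w_m2 (array([0.5363, 0.0687]), np.float64(0.0648), np.int64(764))
w_m2 (array([0., 0.]), np.float64(0.0), np.int64(0))
noz [nan nan nan] 0
w_p2 (array([0.5363, 0.069 ]), np.float64(0.0646), np.int64(2236))
w_p2 (array([ 0.5361, -0.0224]), np.float64(0.0646), np.int64(235))
noz [nan nan nan] 0
w_p6 (array([0.5365, 0.069 ]), np.float64(0.0647), np.int64(1122))
w_p6 (array([ 0.5382, -0.1109]), np.float64(0.0647), np.int64(1403))
noz [ 0.535 -0.105  0.069] 171
[0.44770869 0.08881629] (array([0.0606, 0.0236, 0.1579]), array([0.0013, 0.001 , 0.2156]))<stdin>:9: RuntimeWarning: Mean of empty slice.
  ret = um.true_divide(
```

```bash
python3 drive.py '.03 .012 .02 0 0 .11;.0606 .0236 .05 0 0 .2156;.0606 .0236 .09 0 0 .2156;.0606 .0236 .09 0 0 .2156;.0606 .0236 .09 0 0 .2156' .04
python3 - <<'E'
from h import *
a=-.222
print(goto([.4477,.0888,.046],np.pi+a),r.get_obs()["joints"].round(2))
E
```

```text
clock: 20.9
tcp_pos: [0.4471, 0.0892, 0.1591]
orientation: [-0.345, -3.12, -0.003]
contact_force: [0.7, -0.5, 1.1]
grip_width: 0.0402
gripper_force: 0.0
(array([-0.0009, -0.0004,  0.0591]), array([ 0.0015, -0.0032,  0.0016])) [ 0.56  0.59 -1.11  2.13  0.71  0.86  0.37]
```

```bash
python3 drive.py '-.0009 -.0004 .03 0 0 0;-.0009 -.0004 .05 0 0 0;-.0009 -.0004 .059 0 0 0;-.0009 -.0004 .059 0 0 0;-.0009 -.0004 .059 0 0 0'
python3 drive.py '0 0 0 0 0 0;0 0 0 0 0 0;0 0 0 0 0 0;0 0 0 0 0 0;0 0 0 0 0 0' 0 40
python3 - <<'E'
from h import *
p,R=tool();print(p,R.as_matrix().round(3), "slide in tool axes",R.inv().apply([.0027,-.18,0]).round(4))
E
```

```text
clock: 21.4
tcp_pos: [0.4492, 0.0891, 0.1017]
orientation: [0.347, 3.121, 0.004]
contact_force: [0.6, 0.0, 1.3]
grip_width: 0.0401
gripper_force: 0.0
clock: 21.9
tcp_pos: [0.4488, 0.0887, 0.1014]
orientation: [0.347, 3.121, 0.003]
contact_force: [-0.3, -2.2, 6.8]
grip_width: 0.0109
gripper_force: 42.0
[0.44880858 0.08871229 0.10137676] [[-0.976  0.22   0.001]
 [ 0.22   0.976  0.001]
 [-0.001  0.002 -1.   ]] slide in tool axes [-0.0422 -0.175  -0.0003]
```

```bash
python3 drive.py '-.003 -.0125 0 0 0 0;-.008 -.0325 0 0 0 0;-.013 -.0525 0 0 0 0;-.018 -.0725 0 0 0 0;-.021 -.0875 0 0 0 0'
python3 drive.py '-.0045 -.019 0 0 0 0;-.009 -.038 0 0 0 0;-.0135 -.057 0 0 0 0;-.018 -.076 0 0 0 0;-.0212 -.0875 0 0 0 0'
python3 drive.py '0 0 0 0 0 0;0 0 0 0 0 0'
python3 - <<'E'
from h import *
ci,p,d=grab("wrist");cv2.imwrite("pics/w_s1.png",p);t,R=tool();print(t,"wrist",pan(ci,d,(.538,-.111)))
ci,p,d=grab("top");print("top",pan(ci,d,(.538,-.111)))
T=np.load("top0.npz");print("top before",pan(ci,T["d"],(.536,.069)))
E
```

```text
clock: 22.4
tcp_pos: [0.4508, -0.0012, 0.1014]
orientation: [0.345, 3.12, 0.008]
contact_force: [1.0, 5.5, 5.7]
grip_width: 0.0109
gripper_force: 41.9
clock: 22.9
tcp_pos: [0.452, -0.0912, 0.1012]
orientation: [0.346, 3.12, 0.008]
contact_force: [-0.7, 6.8, 8.9]
grip_width: 0.011
gripper_force: 42.3
clock: 23.1
tcp_pos: [0.4522, -0.0926, 0.1012]
orientation: [0.349, 3.119, 0.002]
contact_force: [1.6, -0.9, 6.5]
grip_width: 0.0108
gripper_force: 42.1h.py:64: RuntimeWarning: Mean of empty slice.
  m=H.mean(0);vv=c-m[:2]
  ret = um.true_divide(
Traceback (most recent call last):
  File "h.py", line 65, in pan
    l=cv2.fitLine(np.float32(H[:,:2]),cv2.DIST_HUBER,0,.01,.01).ravel()
      ~~~~~~~~~~~^^^^^^^^^^^^^^^^^^^^^^^^^^^^^^^^^^^^^^^^^^^^^^
cv2.error: OpenCV(4.12.0) /io/opencv/modules/imgproc/src/linefit.cpp:50: error: (-215:Assertion failed) count > 0 in function 'fitLine2D_wods'
```

View pics/w_s1.png

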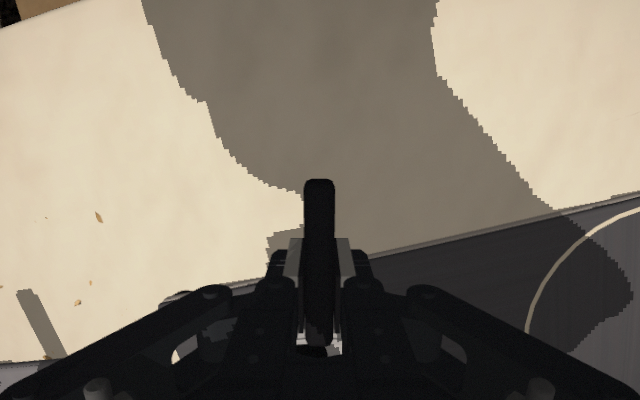

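The handle, at (319,250), is between the pads. I'll release it, rise and measure the pan.

```bash
python3 drive.py '0 0 0 0 0 0;0 0 0 0 0 0;0 0 0 0 0 0;0 0 -.03 0 0 0;0 0 -.07 0 0 0' .04
python3 drive.py '0 0 -.05 0 0 0;0 0 -.1 0 0 0;-.045 0 -.13 0 0 0;-.07 0 -.13 0 0 0;-.07 0 -.13 0 0 0'
python3 - <<'E'
from h import *
ci,p,d=grab("wrist");cv2.imwrite("pics/w_s2.png",p);np.savez("w_s2.npz",p=p,d=d,**ci)
t,R=tool();print(t,r.get_obs()["joints"].round(2))
print(pan(ci,d,(.538,-.111)),ring(ci,p,d,(.5382,-.1109)),mounts(ci,d,[(.538,-.142),(.538,-.085),(.565,-.113),(.51,-.113)],.018))
E
```

```text
clock: 23.65
tcp_pos: [0.4496, -0.0913, 0.1696]
orientation: [-0.345, -3.118, -0.005]
contact_force: [0.9, -1.2, 0.4]
grip_width: 0.0402
gripper_force: 0.0
clock: 24.15
tcp_pos: [0.5223, -0.1086, 0.3014]
orientation: [0.351, 3.118, 0.005]
contact_force: [-0.3, 0.3, 0.2]
grip_width: 0.0401
gripper_force: 0.0
[ 0.52023357 -0.10748699  0.30024318] [ 1.02  0.51 -1.22  1.85  0.53  1.16  0.96]
{'c': array([ 0.539 , -0.1118]), 'R': np.float64(0.0522), 'rimz': np.float64(0.0354), 'n': 1350, 'hz': np.float64(0.0435), 'hmean': array([ 0.4465, -0.0909,  0.0433]), 'nh': 971, 'ang': np.float64(-0.223), 'angl': np.float32(-0.225)} (array([ 0.5381, -0.111 ]), np.float64(0.0647), np.int64(1024)) [(np.float64(0.5401), np.float64(-0.1435), 0.0338, 14.0, 612), (np.float64(0.5406), np.float64(-0.0862), 0.0358, 13.7, 611), (np.float64(0.5664), np.float64(-0.114), 0.0348, 13.6, 223), (np.float64(0.5109), np.float64(-0.1143), 0.0368, 13.2, 609)]
```

View pics/w_s2.png

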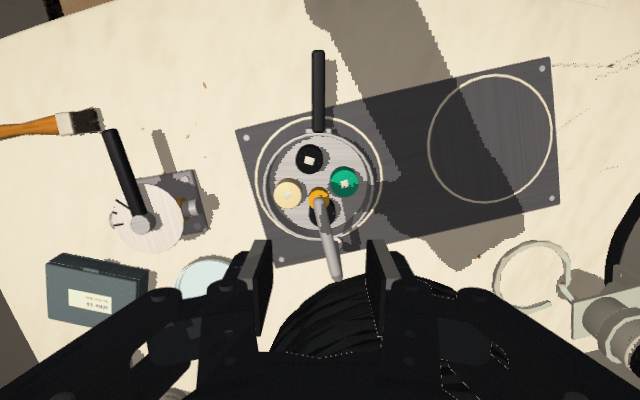

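Pan at (320,185), about 1.2 mm off the ring centre, with all mounts upright. The lever runs from the hub at (140,222) to its tip at (111,132), and the brush head at (80,121) lies close by but low. Next I measure the lever.

```bash
cat >> h.py <<'E'
def lever(ci,d,ax=None):
    X,ok=points(ci,d);N=X[ok&(abs(X[:,0]-.51)<.12)&(abs(X[:,1]+.29)<.12)]
    D=N[(N[:,2]>.044)&(N[:,2]<.0525)&(np.linalg.norm(N[:,:2]-[.53,-.275],axis=1)<.05)]
    c,R=cv2.minEnclosingCircle(np.float32(D[:,:2]*1000))
    c=np.array(c)/1000 if ax is None else np.array(ax)
    q=np.linalg.norm(N[:,:2]-c,axis=1);L=N[(N[:,2]>.056)&(N[:,2]<.072)&(q>.03)&(q<.1)]
    l=cv2.fitLine(np.float32(L[:,:2]),cv2.DIST_HUBER,0,.01,.01).ravel();v=l[:2]*(1 if l[0]<0 or l[1]<-.8 else -1)
    u=L[:,:2].mean(0)-c
    return dict(c=c.round(4),R=R,discz=np.median(D[:,2]).round(4),nD=len(D),levz=np.median(L[:,2]).round(4),n=len(L),ang_line=np.arctan2(-v[1],-v[0]).round(3),ang_c=np.arctan2(-u[1],-u[0]).round(3),lp=l[2:].round(4),rmax=np.linalg.norm(L[:,:2]-c,axis=1).max().round(4))
E
python3 - <<'E'
from h import *
for f in("w_s2","w_pan"):
    z=np.load(f+".npz");print(lever(z,z["d"]))
z=np.load("w_s2.npz");X,ok=points(z,z["d"])
m=ok&(X[:,1]<-.25)&(X[:,0]<.48)&(X[:,2]>.006)&(X[:,2]<.03);print("brush",X[m].min(0),X[m].max(0))
E
```

```text
{'c': array([ 0.5259, -0.2792]), 'R': 39.85453414916992, 'discz': np.float64(0.0483), 'nD': 3036, 'levz': np.float64(0.0623), 'n': 946, 'ang_line': np.float32(0.014), 'ang_c': np.float64(-0.027), 'lp': array([ 0.4624, -0.277 ], dtype=float32), 'rmax': np.float64(0.0858)}
{'c': array([ 0.5242, -0.2769]), 'R': 41.74665451049805, 'discz': np.float64(0.0483), 'nD': 2296, 'levz': np.float64(0.0622), 'n': 869, 'ang_line': np.float32(0.001), 'ang_c': np.float64(0.003), 'lp': array([ 0.4721, -0.276 ], dtype=float32), 'rmax': np.float64(0.0839)}
brush [ 0.40329761 -0.43305283  0.00600934] [ 0.43750508 -0.31758635  0.01540786]
```

```bash
python3 drive.py '-.004 -.045 0 0 0 -.1;-.009 -.09 0 0 0 -.22;-.014 -.135 .01 0 0 -.22;-.018 -.172 .03 0 0 -.22;-.018 -.172 .03 0 0 -.22'
python3 drive.py '0 0 0 0 0 0;0 0 0 0 0 0'
python3 - <<'E'
from h import *
ci,p,d=grab("wrist");np.savez("w_v1.npz",p=p,d=d,**ci)
print(tool()[0],r.get_obs()["joints"].round(2),lever(ci,d))
# rectified top-down map at disc height, 4 px/mm
def bev(z,x0,y0,s,n):
    xs=np.mgrid[0:n,0:n];P=np.c_[(x0-xs[0].ravel()/s),(y0-xs[1].ravel()/s),np.full(n*n,z)]
    q=proj(ci,P).astype(np.float32).reshape(n,n,2);return cv2.remap(p,q[...,0],q[...,1],cv2.INTER_LINEAR)
cv2.imwrite("pics/v1.png",np.hstack([bev(.0485,.60,-.20,2500,380),bev(.006,.60,-.20,2500,380)]))
E
```

```text
clock: 24.7
tcp_pos: [0.4952, -0.2847, 0.2656]
orientation: [-0.016, -3.135, -0.004]
contact_force: [-0.2, -0.2, -0.2]
grip_width: 0.0401
gripper_force: 0.0
clock: 24.9
tcp_pos: [0.4991, -0.2768, 0.2701]
orientation: [-0.002, 3.142, 0.004]
contact_force: [-0.4, 0.3, 0.9]
grip_width: 0.04
gripper_force: 0.0
[ 0.49940142 -0.27664421  0.27044325] [ 1.26  0.64 -1.21  1.79  0.65  1.18  1.42] {'c': array([ 0.53  , -0.2795]), 'R': 35.95391082763672, 'discz': np.float64(0.0483), 'nD': 4171, 'levz': np.float64(0.0625), 'n': 1194, 'ang_line': np.float32(0.014), 'ang_c': np.float64(0.004), 'lp': array([ 0.4697, -0.2798], dtype=float32), 'rmax': np.float64(0.09)}
```

View pics/v1.png

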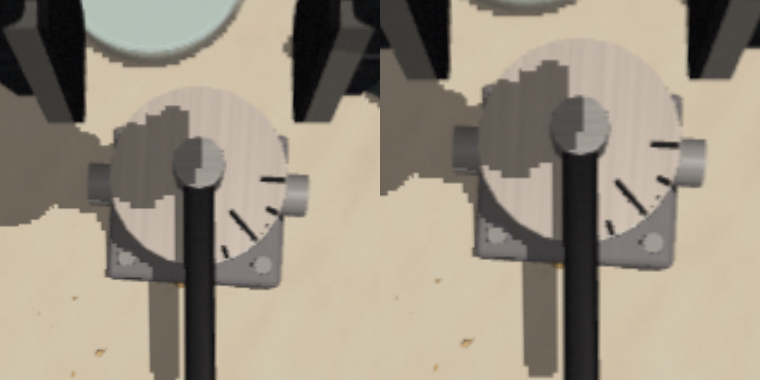

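The top-down map (disc plane, left half) shows the disc centre at (199,175), the ticks at (225,252), (243,225), (273,211) and (273,180), and the lever pointing straight down. The foot edge slopes by about 0.07 rad, so the valve is yawed by about -0.07. I'll fit the ticks.

Run:
```python
from h import *
z=np.load("w_v1.npz");p,d=z["p"],z["d"]
uv=full(z);X=onplane(z,uv,.0485);Xd=cloud(z,d,uv);g=cv2.cvtColor(p,cv2.COLOR_BGR2GRAY).ravel()
c=np.array([.530,-.2795]);v=X[:,:2]-c;q=np.linalg.norm(v,axis=1);th=np.degrees(np.arctan2(-v[:,1],-v[:,0]))
m=(q>.016)&(q<.034)&(g<90)&(abs(Xd[:,2]-.0485)<.004)&(th>14)&(th<100)
h,e=np.histogram(th[m],np.arange(10,102,2));print([(int(a),int(b)) for a,b in zip(e,h) if b])
for t in(18.6,41.1,63.6,86.1):
    k=m&(abs(th-t)<6);print(t,th[k].mean().round(2),q[k].min().round(4),k.sum())
print(lever(z,d,c))
X2,ok=points(z,d);L=X2[ok&(X2[:,2]>.059)&(X2[:,2]<.066)];qq=np.linalg.norm(L[:,:2]-c,axis=1)
for a in(.035,.05,.065,.08):
    k=L[abs(qq-a)<.006]; k=k[k[:,0]<.53];print(a,k.mean(0).round(4),np.ptp(k[:,1]).round(4))
a=.008;gp=c-.065*np.array([np.cos(a),np.sin(a)]);print(gp,goto([*gp,.069],np.pi+a))
```

```text
[(16, 1), (18, 8), (38, 4), (40, 17), (42, 10), (62, 4), (64, 6), (84, 5), (86, 14), (88, 2)]
18.6 18.74 0.0299 9
41.1 41.33 0.0193 31
63.6 64.1 0.0304 10
86.1 86.88 0.025 21
{'c': array([ 0.53  , -0.2795]), 'R': 35.95391082763672, 'discz': np.float64(0.0483), 'nD': 4171, 'levz': np.float64(0.0625), 'n': 1194, 'ang_line': np.float32(0.014), 'ang_c': np.float64(0.005), 'lp': array([ 0.4697, -0.2798], dtype=float32), 'rmax': np.float64(0.09)}
0.035 [ 0.495  -0.2794  0.0624] 0.0113
0.05 [ 0.48   -0.2798  0.0623] 0.0119
0.065 [ 0.4651 -0.2798  0.0624] 0.0118
0.08 [ 0.4501 -0.2801  0.0625] 0.0108
[ 0.46500208 -0.28001999] (array([ 0.0345, -0.0036,  0.1474]), array([ 0.0021,  0.0006, -0.0062]))
```

```bash
python3 drive.py '.0345 -.0036 .04 0 0 0;.0345 -.0036 .08 0 0 0;.0345 -.0036 .12 0 0 0;.0345 -.0036 .147 0 0 0;.0345 -.0036 .147 0 0 0' .03
python3 drive.py '0 0 0 0 0 0;0 0 0 0 0 0;0 0 0 0 0 0;0 0 0 0 0 0' 0 30
python3 - <<'E'
from h import *
p,R=tool();o=r.get_obs();x=R.as_matrix()[:,0];print(p,"az-pi",np.arctan2(-x[1],-x[0]).round(4),o["grip_width"],o["joints"].round(2))
E
```

```text
clock: 25.45
tcp_pos: [0.4631, -0.2801, 0.1205]
orientation: [0.002, -3.137, -0.007]
contact_force: [-0.6, 0.9, 1.0]
grip_width: 0.0301
gripper_force: 0.0
clock: 25.85
tcp_pos: [0.4658, -0.281, 0.1244]
orientation: [0.0, 3.139, 0.003]
contact_force: [-0.5, 5.8, 5.0]
grip_width: 0.0112
gripper_force: 33.9
[ 0.46577626 -0.28098613  0.12444631] az-pi -0.0001 0.01117672085750861 [ 1.21  0.77 -1.06  1.96  0.85  0.94  1.29]
```

```bash
python3 drive.py '-.0007 -.0093 0 0 0 -.143;-.0026 -.0183 0 0 0 -.286;-.0058 -.027 0 0 0 -.428;-.0103 -.0351 0 0 0 -.571;-.0162 -.043 0 0 0 -.72'
python3 drive.py '0 0 0 0 0 0;0 0 0 0 0 0'
python3 - <<'E'
from h import *
p,R=tool();o=r.get_obs();x=R.as_matrix()[:,0];print(p,"az-pi",np.arctan2(-x[1],-x[0]).round(4),o["grip_width"],o["joints"].round(2),o["contact_force"])
c=np.array([.530,-.2795]);v=p[:2]-c;print(np.linalg.norm(v),np.arctan2(-v[1],-v[0]))
ci,pp,d=grab("wrist");cv2.imwrite("pics/w_v2.png",pp)
for n in("top","scene"):
    ci,pp,d=grab(n);X,ok=points(ci,d);print(n,lever(ci,d,c))
E
```

```text
clock: 26.35
tcp_pos: [0.4824, -0.3234, 0.1244]
orientation: [-1.114, 2.932, 0.004]
contact_force: [2.0, 10.0, 4.0]
grip_width: 0.0109
gripper_force: 33.8
clock: 26.55
tcp_pos: [0.4823, -0.3232, 0.1244]
orientation: [-1.106, 2.935, 0.004]
contact_force: [1.2, 6.4, 5.1]
grip_width: 0.0112
gripper_force: 34.3
[ 0.48234263 -0.3232456   0.12441702] az-pi 0.7206 0.011182393026906037 [ 1.29  0.9  -1.17  1.87  0.95  1.07  2.02] [1.1604862  6.44919942 5.06323799]
0.06469081981943717 0.7426272289608756
top {'c': array([ 0.53  , -0.2795]), 'R': 36.139225006103516, 'discz': np.float64(0.0477), 'nD': 293, 'levz': np.float64(0.0612), 'n': 41, 'ang_line': np.float32(0.677), 'ang_c': np.float64(0.685), 'lp': array([ 0.4912, -0.3112], dtype=float32), 'rmax': np.float64(0.0912)}
scene {'c': array([ 0.53  , -0.2795]), 'R': 36.631534576416016, 'discz': np.float64(0.0503), 'nD': 131, 'levz': np.float64(0.0623), 'n': 30, 'ang_line': np.float32(0.742), 'ang_c': np.float64(0.628), 'lp': array([ 0.4963, -0.304 ], dtype=float32), 'rmax': np.float64(0.0524)}
```

```bash
python3 drive.py '0 0 0 0 0 0;0 0 0 0 0 0;0 0 -.04 0 0 0;0 0 -.09 0 0 0;0 0 -.14 0 0 0' .03
python3 drive.py '0 0 0 0 0 0;0 0 0 0 0 0'
python3 - <<'E'
from h import *
ci,p,d=grab("wrist");np.savez("w_v3.npz",p=p,d=d,**ci)
c=np.array([.530,-.2795]);print(lever(ci,d),lever(ci,d,c))
X2,ok=points(ci,d);L=X2[ok&(X2[:,2]>.059)&(X2[:,2]<.066)];qq=np.linalg.norm(L[:,:2]-c,axis=1)
for a in(.035,.05,.065,.08):
    k=L[(abs(qq-a)<.006)&(abs(L[:,1]+.3)<.09)];v=k.mean(0)[:2]-c;print(a,k.mean(0).round(4),np.arctan2(-v[1],-v[0]).round(4))
uv=full(ci);X=onplane(ci,uv,.0485);Xd=cloud(ci,d,uv);g=cv2.cvtColor(p,cv2.COLOR_BGR2GRAY).ravel()
v=X[:,:2]-c;q=np.linalg.norm(v,axis=1);th=np.degrees(np.arctan2(-v[:,1],-v[:,0]))
m=(q>.024)&(q<.034)&(g<90)&(abs(Xd[:,2]-.0485)<.004)
h,e=np.histogram(th[m],np.arange(-20,112,2));print([(int(a),int(b)) for a,b in zip(e,h) if b])
cv2.imwrite("pics/w_v3.png",p);print(r.get_obs()["clock"],tool()[0],goto([.4817,-.3225,.069],np.pi+.722))
E
```

```text
clock: 27.2
tcp_pos: [0.4801, -0.3261, 0.2641]
orientation: [1.103, -2.941, -0.003]
contact_force: [-0.6, -1.6, -0.8]
grip_width: 0.0301
gripper_force: 0.0
clock: 27.4
tcp_pos: [0.4809, -0.3264, 0.2641]
orientation: [-1.101, 2.941, -0.002]
contact_force: [0.1, -0.2, -0.6]
grip_width: 0.0298
gripper_force: 0.0
{'c': array([ 0.5303, -0.2794]), 'R': 36.13028335571289, 'discz': np.float64(0.0483), 'nD': 3469, 'levz': np.float64(0.0624), 'n': 1130, 'ang_line': np.float32(0.738), 'ang_c': np.float64(0.738), 'lp': array([ 0.4849, -0.3206], dtype=float32), 'rmax': np.float64(0.0903)} {'c': array([ 0.53  , -0.2795]), 'R': 36.13028335571289, 'discz': np.float64(0.0483), 'nD': 3469, 'levz': np.float64(0.0624), 'n': 1123, 'ang_line': np.float32(0.737), 'ang_c': np.float64(0.739), 'lp': array([ 0.4847, -0.3208], dtype=float32), 'rmax': np.float64(0.09)}
0.035 [ 0.5043 -0.3027  0.0624] 0.7349
0.05 [ 0.4933 -0.3132  0.0624] 0.7426
0.065 [ 0.4821 -0.3232  0.0623] 0.7388
0.08 [ 0.4709 -0.3334  0.0623] 0.7392
[(-20, 7), (-18, 8), (-16, 12), (-14, 13), (-12, 9), (-10, 7), (-8, 5), (-6, 12), (-4, 10), (16, 3), (18, 7), (20, 1), (24, 1), (26, 4), (28, 5), (30, 1), (54, 6), (56, 9), (58, 12), (60, 13), (62, 10), (64, 9), (66, 7), (68, 7), (70, 7), (72, 9), (74, 6), (76, 6), (78, 4), (80, 2), (82, 1), (84, 6), (86, 13), (88, 4), (92, 5), (94, 11), (96, 12), (98, 13), (100, 12), (102, 14), (104, 12), (106, 12), (108, 12)]
27.45 [ 0.48016848 -0.32627463  0.26257264] (array([-0.0037,  0.0017,  0.1396]), array([ 0.001 , -0.0003, -0.0051]))
```

View pics/w_v3.png

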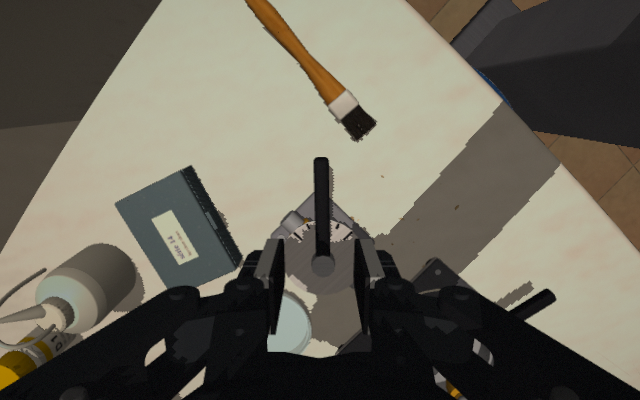

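The lever, from the hub (323,266) to its tip (321,160), now reads 0.738 rad in world against a shut line near -0.062, so it is open by about 45.8 degrees. The brush at (355,120) is untouched. I'll regrip and wait out the blow.

```bash
python3 drive.py '-.0034 .0011 .04 0 0 -.02;-.0034 .0011 .08 0 0 -.02;-.0034 .0011 .12 0 0 -.02;-.0034 .0011 .1395 0 0 -.02;-.0034 .0011 .1395 0 0 -.02' .03
Z='0 0 0 0 0 0'
python3 drive.py '0 0 0 0 0 0;0 0 0 0 0 0;0 0 0 0 0 0;0 0 0 0 0 0;0 0 0 0 0 0' 0 30
for i in 1 2 3 4 5 6 7 8; do python3 drive.py '0 0 0 0 0 0;0 0 0 0 0 0;0 0 0 0 0 0;0 0 0 0 0 0;0 0 0 0 0 0' | head -1; done
python3 - <<'E'
from h import *
p,R=tool();o=r.get_obs();x=R.as_matrix()[:,0];print(o["clock"],p,"az-pi",np.arctan2(-x[1],-x[0]).round(4),o["grip_width"],o["contact_force"])
c=np.array([.530,-.2795]);v=p[:2]-c;print(np.linalg.norm(v),np.arctan2(-v[1],-v[0]))
E
```

```text
clock: 27.95
tcp_pos: [0.4806, -0.3215, 0.1198]
orientation: [1.133, -2.927, -0.011]
contact_force: [0.2, 0.7, -0.7]
grip_width: 0.0301
gripper_force: 0.0
clock: 28.45
tcp_pos: [0.4835, -0.322, 0.1246]
orientation: [-1.133, 2.927, 0.0]
contact_force: [1.3, 1.0, 2.1]
grip_width: 0.0111
gripper_force: 34.4
clock: 28.95
clock: 29.45
clock: 29.95
clock: 30.45
clock: 30.95
clock: 31.45
clock: 31.95
clock: 32.45
32.45 [ 0.48347409 -0.32201552  0.12441932] az-pi 0.7387 0.011024347967823804 [0.82004785 1.01903559 5.86876802]
0.06302563022111106 0.7403889836217832
```

```bash
python3 drive.py '0 0 0 0 0 0;0 0 0 0 0 0'|head -1
python3 drive.py '-.0006 .0088 0 0 0 .14;-.0025 .0174 0 0 0 .28;-.0055 .0257 0 0 0 .42;-.0096 .0335 0 0 0 .56;-.0148 .0406 0 0 0 .7'
python3 drive.py '-.0001 .0031 0 0 0 .05;-.0003 .0063 0 0 0 .1;-.0003 .0063 0 0 0 .1;-.0003 .0063 0 0 0 .1'
python3 - <<'E'
from h import *
p,R=tool();o=r.get_obs();x=R.as_matrix()[:,0];print(o["clock"],p,"az-pi",np.arctan2(-x[1],-x[0]).round(4),o["grip_width"],o["contact_force"])
c=np.array([.530,-.2795]);v=p[:2]-c;print(np.linalg.norm(v),np.arctan2(-v[1],-v[0]))
E
```

```text
clock: 32.65
clock: 33.15
tcp_pos: [0.4672, -0.2821, 0.1245]
orientation: [-0.051, 3.139, 0.001]
contact_force: [3.0, -0.7, 3.5]
grip_width: 0.0109
gripper_force: 34.6
clock: 33.55
tcp_pos: [0.4673, -0.2763, 0.1244]
orientation: [0.094, 3.138, 0.001]
contact_force: [0.9, -1.7, 7.3]
grip_width: 0.0108
gripper_force: 35.0
33.55 [ 0.4672897  -0.27626139  0.12436072] az-pi -0.0601 0.01079419248205368 [ 0.89000844 -1.74400528  7.3284011 ]
0.06279387589608401 -0.05159820040421641
```

```bash
python3 drive.py '0 .0012 0 0 0 .015;0 .0012 0 0 0 .015'
python3 drive.py '0 .0012 0 0 0 .01;0 .0012 0 0 0 .01'
python3 - <<'E'
from h import *
p,R=tool();c=np.array([.530,-.2795]);v=p[:2]-c;print(p,np.arctan2(-v[1],-v[0]),r.get_obs()["moment"])
E
```

```text
clock: 33.75
tcp_pos: [0.4673, -0.276, 0.1244]
orientation: [0.118, 3.137, -0.001]
contact_force: [0.1, -3.0, 7.4]
grip_width: 0.0111
gripper_force: 35.2
clock: 33.95
tcp_pos: [0.4673, -0.2757, 0.1244]
orientation: [0.134, 3.137, -0.004]
contact_force: [1.3, -5.8, 6.4]
grip_width: 0.0109
gripper_force: 36.2
[ 0.46734082 -0.27573276  0.12437027] -0.06005049481407011 [-1.27868468 -0.30953894  0.51744634]
```

The force rises while the motion stalls, so the lever is at the shut stop. I'll release and check it and the pan.

```bash
python3 drive.py '0 0 0 0 0 0;0 0 0 0 0 0;0 0 -.04 0 0 0;0 0 -.09 0 0 0;0 0 -.14 0 0 0' .04
python3 drive.py '0 0 0 0 0 0;0 0 0 0 0 0'
python3 - <<'E'
from h import *
ci,p,d=grab("wrist");print(tool()[0],lever(ci,d,[.5301,-.2795]))
print(r.get_obs()["joints"].round(2),goto([.50,-.1,.22],np.pi-.222))
E
```

```text
clock: 34.45
tcp_pos: [0.4654, -0.2728, 0.264]
orientation: [-0.133, -3.136, -0.007]
contact_force: [0.6, -0.1, 1.1]
grip_width: 0.0402
gripper_force: 0.0
clock: 34.65
tcp_pos: [0.4662, -0.2735, 0.2639]
orientation: [0.135, 3.138, 0.002]
contact_force: [-0.0, -1.4, -0.4]
grip_width: 0.0404
gripper_force: 0.0
[ 0.46556861 -0.27353079  0.26265643] {'c': array([ 0.5301, -0.2795]), 'R': 36.09928894042969, 'discz': np.float64(0.0484), 'nD': 3947, 'levz': np.float64(0.0625), 'n': 1131, 'ang_line': np.float32(-0.056), 'ang_c': np.float64(-0.059), 'lp': array([ 0.4693, -0.2759], dtype=float32), 'rmax': np.float64(0.0904)}
[ 1.32  0.59 -1.21  1.87  0.62  1.13  1.36] (array([-0.0193,  0.1759, -0.011 ]), array([ 0.0019, -0.002 ,  0.1357]))
```

```bash
python3 drive.py '-.004 .045 0 0 0 .07;-.009 .09 0 0 0 .135;-.014 .135 0 0 0 .135;-.0193 .1759 0 0 0 .135;-.0193 .1759 0 0 0 .135'
python3 drive.py '0 0 0 0 0 0;0 0 0 0 0 0'
python3 - <<'E'
from h import *
ci,p,d=grab("wrist");cv2.imwrite("pics/w_b1.png",p)
P=pan(ci,d,(.539,-.1118));print(P,mounts(ci,d,[(.5401,-.1435),(.5406,-.0862),(.5664,-.114),(.5109,-.1143)],.018))
a=float(P["ang"]);g=P["c"]-.09*np.array([np.cos(a),np.sin(a)]);print(g,goto([*g,.047],np.pi+a))
E
```

```text
clock: 35.2
tcp_pos: [0.5005, -0.0934, 0.263]
orientation: [-0.331, -3.123, -0.007]
contact_force: [0.5, 0.2, -0.5]
grip_width: 0.0401
gripper_force: 0.0
clock: 35.4
tcp_pos: [0.5001, -0.1013, 0.2624]
orientation: [-0.349, -3.119, -0.003]
contact_force: [-0.3, 0.4, 0.5]
grip_width: 0.0403
gripper_force: 0.0
{'c': array([ 0.539 , -0.1118]), 'R': np.float64(0.0522), 'rimz': np.float64(0.0353), 'n': 1487, 'hz': np.float64(0.0435), 'hmean': array([ 0.4462, -0.0905,  0.0433]), 'nh': 1162, 'ang': np.float64(-0.226), 'angl': np.float32(-0.217)} [(np.float64(0.54), np.float64(-0.143), 0.0338, 14.0, 720), (np.float64(0.5405), np.float64(-0.0864), 0.0357, 13.8, 727), (np.float64(0.5667), np.float64(-0.114), 0.0348, 13.5, 209), (np.float64(0.5109), np.float64(-0.1142), 0.0368, 13.2, 723)]
[ 0.45128865 -0.09163271] (array([ 0.0495, -0.0014,  0.1617]), array([ 0.0016, -0.0025,  0.0023]))
```

```bash
python3 drive.py '.025 -.0007 .03 0 0 0;.0495 -.0014 .07 0 0 0;.0495 -.0014 .1 0 0 0;.0495 -.0014 .1 0 0 0;.0495 -.0014 .1 0 0 0' .04
python3 - <<'E'
from h import *
print(goto([.4513,-.0916,.047],np.pi-.222))
E
```

```text
clock: 35.95
tcp_pos: [0.4526, -0.091, 0.1641]
orientation: [-0.349, -3.122, -0.004]
contact_force: [0.4, 0.1, 0.7]
grip_width: 0.0402
gripper_force: 0.0
(array([ 0.0011, -0.0011,  0.0631]), array([ 0.0025, -0.0009, -0.0009]))
```

```bash
python3 drive.py '.0011 -.0011 .03 0 0 0;.0011 -.0011 .05 0 0 0;.0011 -.0011 .063 0 0 0;.0011 -.0011 .063 0 0 0;.0011 -.0011 .063 0 0 0'
python3 drive.py '0 0 0 0 0 0;0 0 0 0 0 0;0 0 0 0 0 0;0 0 0 0 0 0;0 0 0 0 0 0' 0 40
python3 - <<'E'
from h import *
p,R=tool();print(p, "slide in tool axes",R.inv().apply([-.0027,.18,0]).round(4))
E
```

```text
clock: 36.45
tcp_pos: [0.4524, -0.0912, 0.1021]
orientation: [0.348, 3.12, 0.003]
contact_force: [-0.0, -0.3, 0.4]
grip_width: 0.0397
gripper_force: 0.0
clock: 36.95
tcp_pos: [0.4516, -0.0913, 0.1017]
orientation: [0.348, 3.121, 0.002]
contact_force: [-1.0, -1.0, 6.7]
grip_width: 0.0107
gripper_force: 42.0
[ 0.45164928 -0.09132681  0.10168779] slide in tool axes [4.23e-02 1.75e-01 1.00e-04]
```

```bash
python3 drive.py '.003 .0125 0 0 0 0;.008 .0325 0 0 0 0;.013 .0525 0 0 0 0;.018 .0725 0 0 0 0;.021 .0875 0 0 0 0'
python3 drive.py '.0045 .019 0 0 0 0;.009 .038 0 0 0 0;.0135 .057 0 0 0 0;.018 .076 0 0 0 0;.0213 .0875 0 0 0 0'
python3 drive.py '0 0 0 0 0 0;0 0 0 0 0 0'
python3 drive.py '0 0 0 0 0 0;0 0 0 0 0 0;0 0 0 0 0 0;0 0 -.03 0 0 0;0 0 -.07 0 0 0' .04
python3 drive.py '0 0 -.05 0 0 0;0 0 -.1 0 0 0;-.045 0 -.13 0 0 0;-.07 0 -.13 0 0 0;-.07 0 -.13 0 0 0'
python3 - <<'E'
from h import *
ci,p,d=grab("wrist");cv2.imwrite("pics/w_e1.png",p);np.savez("w_e1.npz",p=p,d=d,**ci)
P=pan(ci,d,(.536,.069));print(tool()[0],P,ring(ci,p,d,(.5363,.069)),mounts(ci,d,[(.537,.0376),(.537,.0944),(.563,.067),(.508,.067)],.018))
E
```

```text
clock: 37.45
tcp_pos: [0.4504, -0.0012, 0.1017]
orientation: [0.349, 3.121, -0.001]
contact_force: [1.1, -6.4, 4.7]
grip_width: 0.0111
gripper_force: 41.8
clock: 37.95
tcp_pos: [0.4488, 0.0894, 0.1018]
orientation: [0.347, 3.121, 0.001]
contact_force: [-0.3, -4.9, 4.4]
grip_width: 0.0107
gripper_force: 41.7
clock: 38.15
tcp_pos: [0.4484, 0.0908, 0.1018]
orientation: [0.343, 3.122, 0.009]
contact_force: [-1.5, 4.5, 6.4]
grip_width: 0.0103
gripper_force: 41.9
clock: 38.65
tcp_pos: [0.4469, 0.088, 0.1704]
orientation: [-0.347, -3.118, -0.002]
contact_force: [1.1, -0.9, 0.2]
grip_width: 0.0396
gripper_force: 0.0
clock: 39.15
tcp_pos: [0.5199, 0.071, 0.3019]
orientation: [0.356, 3.119, 0.005]
contact_force: [-0.5, 0.7, -0.8]
grip_width: 0.0399
gripper_force: 0.0
[0.51744151 0.07205636 0.30087019] {'c': array([0.536 , 0.0721]), 'R': np.float64(0.0522), 'rimz': np.float64(0.0353), 'n': 1403, 'hz': np.float64(0.0435), 'hmean': array([0.4434, 0.0926, 0.0433]), 'nh': 959, 'ang': np.float64(-0.218), 'angl': np.float32(-0.224)} (array([0.5363, 0.0691]), np.float64(0.0646), np.int64(1082)) [(np.float64(0.5371), np.float64(0.0371), 0.0339, 17.4, 645), (np.float64(0.5375), np.float64(0.0977), 0.0358, 13.8, 611), (np.float64(0.5635), np.float64(0.0697), 0.0347, 13.5, 565), (np.float64(0.5081), np.float64(0.0694), 0.0368, 13.2, 610)]
```

View pics/w_e1.png

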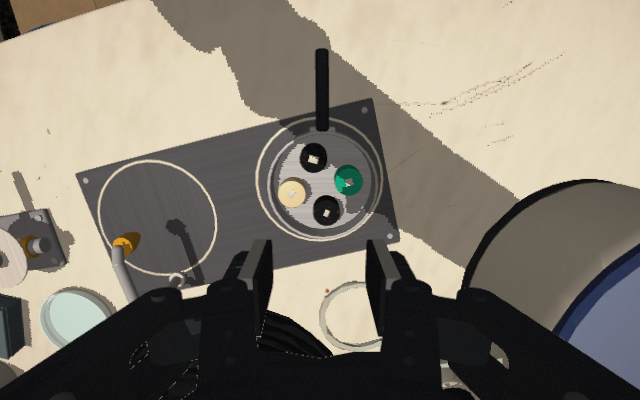

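The pan, at (321,180) with all four mounts, sits about 3 mm past the ring centre in +y. I'll regrip it and nudge it.

```bash
python3 drive.py '.03 0 .03 0 0 0;.07 0 .07 0 0 0;.07 0 .11 0 0 0;.07 0 .135 0 0 0;.07 0 .135 0 0 0' .04
python3 drive.py '0 0 0 0 0 0;0 0 0 0 0 0'
python3 - <<'E'
from h import *
print(goto([.4482,.0919,.047],np.pi-.222))
E
```

```text
clock: 39.7
tcp_pos: [0.4445, 0.0881, 0.1631]
orientation: [-0.343, -3.116, 0.001]
contact_force: [0.6, -0.4, 0.5]
grip_width: 0.0401
gripper_force: 0.0
clock: 39.9
tcp_pos: [0.4487, 0.0894, 0.1674]
orientation: [0.347, 3.121, 0.004]
contact_force: [-0.1, 0.5, 0.3]
grip_width: 0.04
gripper_force: 0.0
(array([0.0012, 0.0021, 0.0664]), array([0.0029, 0.0013, 0.0007]))
```

```bash
python3 drive.py '.0008 .0021 .03 0 0 0;.0008 .0021 .05 0 0 0;.0008 .0021 .066 0 0 0;.0008 .0021 .066 0 0 0;.0008 .0021 .066 0 0 0'
python3 drive.py '0 0 0 0 0 0;0 0 0 0 0 0;0 0 0 0 0 0;0 0 0 0 0 0;0 0 0 0 0 0' 0 40
python3 drive.py '-.0003 -.0015 0 0 0 0;-.0007 -.003 0 0 0 0;-.0007 -.003 0 0 0 0;-.0007 -.003 0 0 0 0'
python3 drive.py '0 0 0 0 0 0;0 0 0 0 0 0;0 0 0 0 0 0;0 0 -.03 0 0 0;0 0 -.07 0 0 0' .04
python3 drive.py '0 0 -.05 0 0 0;0 0 -.1 0 0 0;-.045 0 -.13 0 0 0;-.07 0 -.13 0 0 0;-.07 0 -.13 0 0 0'
python3 - <<'E'
from h import *
for i in range(2):
    ci,p,d=grab("wrist")
    P=pan(ci,d,(.536,.069));print(tool()[0],P,ring(ci,p,d,(.5363,.069)),mounts(ci,d,[(.537,.0376),(.537,.0944),(.563,.067),(.508,.067)],.018))
cv2.imwrite("pics/w_e2.png",p)
ci,p,d=grab("top");print(lever(ci,d,[.5301,-.2795])["ang_c"]);cv2.imwrite("pics/top_e.png",p)
E
```

```text
clock: 40.4
tcp_pos: [0.4485, 0.0916, 0.1012]
orientation: [0.347, 3.121, 0.004]
contact_force: [-0.8, 0.2, 0.6]
grip_width: 0.0397
gripper_force: 0.0
clock: 40.9
tcp_pos: [0.4484, 0.0914, 0.101]
orientation: [0.347, 3.121, 0.003]
contact_force: [-1.4, -1.3, 7.1]
grip_width: 0.0107
gripper_force: 42.0
clock: 41.3
tcp_pos: [0.4484, 0.0899, 0.1011]
orientation: [0.344, 3.121, 0.008]
contact_force: [-0.7, 4.1, 7.1]
grip_width: 0.0112
gripper_force: 41.9
clock: 41.8
tcp_pos: [0.4466, 0.0873, 0.1695]
orientation: [-0.347, -3.118, -0.001]
contact_force: [1.8, -0.3, 0.1]
grip_width: 0.0402
gripper_force: 0.0
clock: 42.3
tcp_pos: [0.5196, 0.0703, 0.3009]
orientation: [0.355, 3.119, 0.005]
contact_force: [-1.3, -0.3, -0.4]
grip_width: 0.0401
gripper_force: 0.0
[0.51716088 0.07137663 0.29996596] {'c': array([0.5362, 0.0715]), 'R': np.float64(0.0522), 'rimz': np.float64(0.0354), 'n': 1420, 'hz': np.float64(0.0435), 'hmean': array([0.4437, 0.0916, 0.0434]), 'nh': 955, 'ang': np.float64(-0.214), 'angl': np.float32(-0.211)} (array([0.5363, 0.0691]), np.float64(0.0646), np.int64(1086)) [(np.float64(0.5371), np.float64(0.0368), 0.0338, 17.2, 641), (np.float64(0.5375), np.float64(0.097), 0.0358, 13.8, 618), (np.float64(0.5636), np.float64(0.0691), 0.0347, 13.6, 565), (np.float64(0.5083), np.float64(0.0688), 0.0367, 13.3, 610)]
[0.51572413 0.07210281 0.29946268] {'c': array([0.5362, 0.0716]), 'R': np.float64(0.0522), 'rimz': np.float64(0.0354), 'n': 1423, 'hz': np.float64(0.0435), 'hmean': array([0.4438, 0.0915, 0.0434]), 'nh': 939, 'ang': np.float64(-0.213), 'angl': np.float32(-0.205)} (array([0.5364, 0.0691]), np.float64(0.0646), np.int64(1064)) [(np.float64(0.537), np.float64(0.0369), 0.0338, 17.2, 637), (np.float64(0.5377), np.float64(0.0971), 0.0357, 13.8, 619), (np.float64(0.5638), np.float64(0.0695), 0.0348, 13.8, 570), (np.float64(0.5082), np.float64(0.0688), 0.0369, 13.2, 609)]
-0.05
```

View pics/top_e.png

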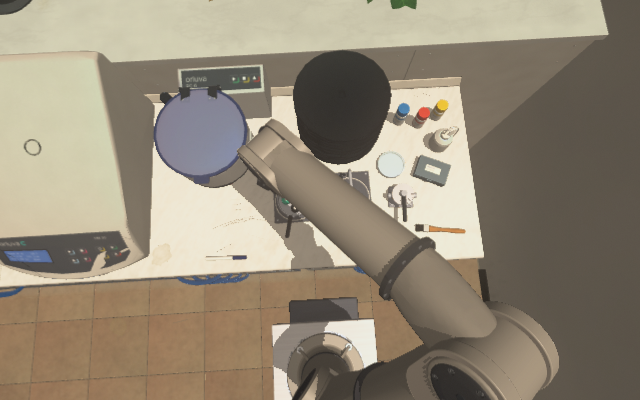

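The top view shows the brush, marker and dish in place and the lever shut at (405,207). The nudge was mostly swallowed by compliance, so I'll try one more, slightly longer.

```bash
python3 drive.py '.03 0 .03 0 0 0;.07 0 .07 0 0 0;.07 0 .11 0 0 0;.07 0 .135 0 0 0;.07 0 .135 0 0 0' .04
python3 drive.py '0 0 0 0 0 0;0 0 0 0 0 0'
python3 - <<'E'
from h import *
print(goto([.4483,.0908,.047],np.pi-.214))
E
```

```text
clock: 42.95
tcp_pos: [0.4443, 0.0875, 0.1623]
orientation: [-0.342, -3.116, 0.001]
contact_force: [-0.8, -0.0, 0.7]
grip_width: 0.0404
gripper_force: 0.0
clock: 43.15
tcp_pos: [0.4485, 0.0886, 0.1665]
orientation: [0.347, 3.121, 0.004]
contact_force: [0.1, -0.2, 0.7]
grip_width: 0.0403
gripper_force: 0.0
(array([0.0007, 0.0019, 0.0655]), array([ 0.0029,  0.0015, -0.0072]))
```

```bash
python3 drive.py '.0006 .0019 .03 0 0 0;.0006 .0019 .05 0 0 0;.0006 .0019 .065 0 0 0;.0006 .0019 .065 0 0 0;.0006 .0019 .065 0 0 0'
python3 drive.py '0 0 0 0 0 0;0 0 0 0 0 0;0 0 0 0 0 0;0 0 0 0 0 0;0 0 0 0 0 0' 0 40
python3 drive.py '-.0005 -.0023 0 0 0 0;-.001 -.0047 0 0 0 0;-.001 -.0047 0 0 0 0;-.001 -.0047 0 0 0 0'
python3 drive.py '0 0 0 0 0 0;0 0 0 0 0 0;0 0 0 0 0 0;0 0 -.03 0 0 0;0 0 -.07 0 0 0' .04
python3 drive.py '0 0 -.05 0 0 0;0 0 -.1 0 0 0;-.045 0 -.13 0 0 0;-.07 0 -.13 0 0 0;-.07 0 -.13 0 0 0'
python3 - <<'E'
from h import *
ci,p,d=grab("wrist")
P=pan(ci,d,(.536,.069));print(P,ring(ci,p,d,(.5363,.069)),mounts(ci,d,[(.537,.0346),(.537,.0944),(.563,.067),(.508,.067)],.018))
E
```

```text
clock: 43.65
tcp_pos: [0.4484, 0.0905, 0.1013]
orientation: [0.347, 3.121, 0.004]
contact_force: [0.1, 0.1, -0.2]
grip_width: 0.0401
gripper_force: 0.0
clock: 44.15
tcp_pos: [0.4483, 0.0904, 0.101]
orientation: [0.347, 3.121, 0.003]
contact_force: [-0.9, -0.8, 6.4]
grip_width: 0.0105
gripper_force: 42.1
clock: 44.55
tcp_pos: [0.4484, 0.0867, 0.101]
orientation: [0.345, 3.121, 0.007]
contact_force: [-0.7, 5.1, 6.5]
grip_width: 0.011
gripper_force: 42.1
clock: 45.05
tcp_pos: [0.4463, 0.0844, 0.1694]
orientation: [-0.347, -3.118, -0.001]
contact_force: [1.3, -1.3, 0.6]
grip_width: 0.04
gripper_force: 0.0
clock: 45.55
tcp_pos: [0.5193, 0.0674, 0.3009]
orientation: [0.355, 3.119, 0.005]
contact_force: [-0.3, -0.0, -0.6]
grip_width: 0.0402
gripper_force: 0.0
{'c': array([0.5364, 0.0686]), 'R': np.float64(0.0522), 'rimz': np.float64(0.0354), 'n': 1431, 'hz': np.float64(0.0435), 'hmean': array([0.4437, 0.0883, 0.0434]), 'nh': 944, 'ang': np.float64(-0.209), 'angl': np.float32(-0.207)} (array([0.5364, 0.069 ]), np.float64(0.0646), np.int64(1056)) [(np.float64(0.5373), np.float64(0.0337), 0.0338, 17.2, 634), (np.float64(0.5377), np.float64(0.0941), 0.0359, 13.9, 615), (np.float64(0.5638), np.float64(0.0663), 0.0348, 13.5, 566), (np.float64(0.5084), np.float64(0.0657), 0.0368, 13.2, 611)]
```

The pan is now 0.4 mm from the ring centre, with all mounts upright, the valve shut and the robot clear.

```bash
python3 -c "
from bench import r, camrig
print(r.hand_in())"
```

```text
the job is handed in; nothing more can be done
None
```

The job is handed in: all four mounts were dried for six seconds at about 46° open, the valve is shut, and the pan is back within about 0.5 mm of its loading ring's centre with every mount still in it.

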